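# Open the roll-top glass-waste unit and tip the empty vial in

### The job

Raise the roll-top shutter of the glass-waste unit (the one with the blue pull bar) all the way back until it stays open by itself. Then take the empty amber vial from the drying mat and set it down crosswise on the steel rocker tray inside, not dropping it, so that its weight tips the tray and it rolls into the bin below. Leave the shutter open and do not disturb the tube rack or the two standing jars.

Things in the scene. Friction and masses are not known exactly. Their poses are not given: they have to be found in the camera images.
- dropbox: Glass-waste drop unit, fixed on the bench: white cabinet 330 mm deep (its x), 294 mm wide (its y), 295 mm high; its front faces its -x. Origin: centre of its underside; x to its rear, y across, z up. The front panel (outer face x = -151 mm) bends inward at the top to the sill, 174 mm up at x = -138 mm. Side panels 12 mm thick (inner faces y = +-135 mm) with half-round tops carry the curved tracks.
- arc_axis (a point): Centre of the curved tracks, midway between the side panels: 130 mm above the unit's origin, axes as the unit's. The side panels' round tops have 165 mm radius about it, the slats' middle 140 mm. A clear fixed hood covers the rear of the unit, from 74 mm behind this point to the back; with the shutter open the mouth is free from above from 134 mm in front of it to 45 mm behind.
- shutter (a joint): Slatted aluminium shutter, 0.85 kg, running round arc_axis: 0 shut (bottom rail on the sill), 1.55 rad open at its stop; the bar goes up and back over the top. 4 to 6 N at the bar, along its path, lifts it. Let go below 0.65 rad it slides shut by its weight; past about 1.0 rad its weight takes it on to the stop, where it stays; between, friction may hold it.
- pull_bar (a point): Middle of the blue round pull bar, 12 mm thick, 180 mm long along the unit's y, on two posts 80 mm either side of its middle. Its centre runs on a circle of 180 mm radius about arc_axis; shut, it is in front, 25 degrees above the level of arc_axis. Free gap between bar and slats 31 mm. The point turns with the shutter (axes as the unit's when shut).
- tray (a joint): Rocker tray angle about its axle, which lies along the unit's y, 108 mm in front of the unit's origin and 107 mm up: 0 level, 0.5 rad rear edge down at its stop. A red counterweight under its front holds it level; some 50 g or more at tray_mid tips it, and it swings back level once the load has gone.
- tray_mid (a point): Point on the top face of the steel rocker tray, where the vial is to be laid: 42 mm behind the axle, on the centre line, 111 mm above the bench when level. The point turns with the tray: z normal to the face, x to its rear edge. The face reaches 72 mm forward, 108 mm rearward and 122 mm to each side; side flanges 10 mm high.
- bin (a point): Middle of the yellow bin below the tray, 23 mm above its floor and 40 mm above the bench, axes as the unit's. The bin reaches 124 mm forward and rearward and 135 mm to each side; its floor slopes down to the rear. The only way in is the gap behind the tray's rear edge, under the hood.
- vial_center (a point): Centre of the empty amber vial, a closed cylinder lying on its side with its axis along its y: 80 mm long, 40 mm in diameter over 58 mm of its length, white cap (33 mm diameter) at the +y end, mass about 110 g. It lies with its centre 24 mm above the bench. x and z turn with it as it rolls.
- mat: Grey drying mat, fixed, 120 x 116 mm, 4 mm thick, with ridges 5 mm high along its y; the vial lies between the middle two (31 mm apart inside). Origin: centre of its underside.
- tuberack: Pink tube rack, loose, 105 x 55 x 45 mm, tubes standing up to 61 mm. Origin: centre of its underside. Leave it alone.
- bluecap: Clear jar with a blue cap, 66 mm diameter, 125 mm high, loose. Origin: centre of its underside. Leave it alone.
- redcap: Amber jar with a red cap, upright, 48 mm diameter, 85 mm high, loose. Origin: centre of its underside. Leave it alone.
There are look-alikes about, which are no part of the job. What is shaped like the part that bears vial_center but turquoise is not meant.

How it is judged:
On the way, in this order (a step that is already met when the one before it is completed fails the run):
1. the shutter is open, within 0.15 rad of its stop, and not touched (value of joint shutter above 1.4 rad and contact force between the fingers and shutter below 0.1 N), for 0.3 s.
2. the vial, still between the fingers, is brought down crosswise onto the tray (its axis within 0.6 rad of the tray's y, its centre within 45 mm of the face, where 20 mm is lying on it) (z of vial_center in the frame of tray_mid between 0 and 0.045 m and x of vial_center in the frame of tray_mid between -0.08 and 0.1 m and y of vial_center in the frame of tray_mid between -0.12 and 0.12 m and contact force between the fingers and vial above 0.2 N and angle between the y axis of vial_center and the y axis of tray_mid, either way round below 0.6 rad), for 0.05 s.
At the end, for the whole second after the job is handed in: The shutter stands open by itself (joint above 1.4 rad), the vial lies at rest in the unit's bin below the tray (its centre less than 90 mm above the bench, inside the unit's walls), and the tray has swung back level (below 0.1 rad) (value of joint shutter above 1.4 rad and value of joint tray below 0.1 rad and z of vial_center in the frame of bin below 0.05 m and x of vial_center in the frame of bin between -0.13 and 0.13 m and y of vial_center in the frame of bin between -0.135 and 0.135 m and linear speed of vial below 0.05 m/s); the robot touches nothing.
It fails at once if the tube rack or one of the two standing jars is moved by more than 30 mm (distance of any of tuberack, bluecap, redcap from where it was at the start of the episode above 0.03 m).
It also fails if it takes over 61 s, if anything falls off the work surface, if the arm or the gripper's body presses on something with over 40 N, if the wrist force passes 120 N, or if a joint passes its speed limit or range.

### The arm

A 7-joint arm with a two-finger parallel gripper is mounted at the origin on the work surface. World frame = base frame: x ahead of the robot, y to its left, z up, the work surface at z = 0. Lengths are in m, angles in rad, forces in N, time in s.
With the tool pointing down it reaches from about 0.425 to 0.875 m from the base axis. Payload 9.9 kg.
Tool frame: the origin (TCP) lies at the very end of the fingers, on their centre line; the grasp point (between the pads) lies 19 mm behind it (bot.grasp_offset is the distance from the TCP to the grasp point, in m); z points along the fingers, y is the direction in which the jaws open and shut (so a half turn about z gives the same grasp; the last joint's range is limited). The gripper opens to 85 mm and grips with 20 to 120 N. Pads are 22 mm wide; open, the fingers measure 114 mm over their backs; the gripper's body (76 mm by 85 mm) begins 54 mm behind the grasp point. The pads swing forward as they close: fully open they stand 13 mm farther back than shut.
Start: joints at [1.255, 0.576, 0.025, 1.437, -0.015, 1.129, -0.057], TCP at [0.155, -0.657, 0.231] pointing down, gripper open.
Joint ranges: [-2.76, 2.76], [-0.34, 2.15], [-1.52, 1.57], [0.19, 2.46], [-1.09, 4.23], [0.17, 1.99], [-2.82, 2.82]. Speed limits (rad/s): [2.22, 2.22, 3.01, 3.01, 3.14, 3.14, 3.14].

### API

Orientations are given as a rotation vector (axis times angle).
In Python, from cell import bot gives the robot as it stands. The module is installed in compiled form; this text tells all that it offers.
- The arm moves only by the tool jog_arm, never from a script. Its argument "plan" is a list of rows, each an object of numbers: "wx", "wy", "wz": the turn, a rotation vector about the tool's x, y, z as a fraction of full scale; "tx", "ty", "tz": the shift along the tool's x, y, z as a fraction of full scale; "grip": the finger opening in mm, from 0 to 85.4. In form: [{"wx": .., "wy": .., "wz": .., "tx": .., "ty": .., "tz": .., "grip": ..}, ...]. A call has 1 to 20 rows; each row shifts and turns the commanded pose from where the row before left it, along the tool's axes as they then stand; what a row does not reach is not made up. Full scale, the value 1, is 30 cm for a shift and 60 degrees for a turn. A row lasts 1/12 s, in which the tool goes at most 41.7 mm and 7.16 degrees, less where a joint would pass 70% of its speed; a pose out of reach is approached as far as the arm can. A call with a number of a shift or a turn outside -1 to 1 is refused whole. A call with a gripper value outside its range is refused whole. The fingers move at their own pace and stop on an object; "squeeze" is the grip in N (left out, the last holds). Time passes only in rows, so rows that do not move let the fingers close. It gives the time, the measured TCP pose, the force and the opening at its end, in the units of the state.
- bot.observe(): the state, without advancing time (a new reading comes with each control period).
- bot.read_camera(name): name is "scene" or "top" or "wrist"; returns the picture (384x512x3 uint8, blue, green, red); there is no depth.
- bot.camera_model(name): a dict with "intrinsics" (3x3 intrinsics, pixels), "extrinsics" (4x4, takes a point from camera to world coordinates). Camera axes: x right, y up, looking along -z (the intrinsics and any distortion apply to the point x, -y, -z); pixel columns grow to the right and rows downward; lengths in m; the calibration is good to about 2 mm. A picture is of the moment at which its call begins: read the wrist's pose just before it. camera_model takes no time and is no camera call; for the wrist camera it gives the pose at the moment of the call.
- bot.sign_off(): hands the job in, once; it reports no verdict.
The state is a dict: "time": time; "joint_positions": joint angles; "dq": joint speeds; "effort": joint torques, N m; "ee_pos": TCP position; "eef_rot": TCP orientation; "force": force on the tool from outside, world axes, zero at the start; "torque": the same for the moment, N m; "gripper_width": finger opening in m.
Only numpy, scipy, OpenCV 4.12 (cv2) and the standard library are available. Lean on these libraries where they do the work, as an engineer would, in place of code of your own. Each camera call takes 0.05 s, during which the arm holds its last target.

## Working session

There is one attempt and no reset: what is moved stays moved. The work goes in short steps, Python scripts to look and compute and a tool call to move; the robot and the scene stay as the last step left them, time stands still between calls to the robot, and variables do not carry over. Pictures are saved under pics/ and viewed, and the job is handed in when it is done.

Besides the shell and the picture viewer there is one more tool, called after "Emit:" by a JSON object that holds its "name" and its "arguments". jog_arm: Moves the arm, as the interface text tells. Shift numbers are shares of 30 cm and turn numbers shares of 60 degrees, none past 1 either way. Its arguments: {"type":"object","properties":{"plan":{"type":"array"},"squeeze":{"type":"number"}},"required":["plan"]}

```bash
mkdir -p pics; ls
python3 - <<'E'
from cell import bot
import cv2,numpy as np
s=bot.observe();print(s)
for n in ["scene","top","wrist"]:
    m=bot.camera_model(n);print(n,np.round(m["intrinsics"],2).tolist(),np.round(m["extrinsics"],4).tolist(),[k for k in m])
    cv2.imwrite(f"pics/{n}0.png",bot.read_camera(n))
print(bot.grasp_offset)
E
```

```text
pics
{'time': 0.0, 'joint_positions': array([ 1.25518321,  0.57651176,  0.02483207,  1.43793661, -0.01502365,
        1.12903057, -0.05648836]), 'dq': array([ 7.01134055e-04,  1.72084807e-03, -5.47853341e-04, -1.81195353e-03,
       -1.68850653e-03,  4.25949585e-04, -5.85679463e-05]), 'effort': array([ 3.43413531e-04, -7.65776396e+01,  2.25092925e+00, -2.85976624e+01,
        1.54743344e-02,  1.26297792e-02,  2.31457000e-05]), 'ee_pos': array([ 0.15498419, -0.65647357,  0.23044599]), 'eef_rot': array([-3.11883403e+00, -3.63192461e-01,  4.03875635e-04]), 'force': array([ 0.66776568, -0.49834852,  0.71819398]), 'torque': array([ 0.01656723, -0.00573225,  0.02142868]), 'gripper_width': 0.08529616493986218}
scene [[487.05, 0.0, 254.4], [0.0, 487.05, 187.0], [0.0, 0.0, 1.0]] [[0.1448, -0.9335, 0.328, 1.1265], [0.9895, 0.1385, -0.0426, -0.0639], [-0.0057, 0.3308, 0.9437, 1.8796], [0.0, 0.0, 0.0, 1.0]] ['intrinsics', 'extrinsics']
top [[385.5, 0.0, 256.22], [0.0, 385.5, 183.33], [0.0, 0.0, 1.0]] [[-0.0661, 0.9762, -0.2064, 0.3046], [-0.9978, -0.0645, 0.0144, 0.0113], [0.0008, 0.2069, 0.9784, 1.243], [0.0, 0.0, 0.0, 1.0]] ['intrinsics', 'extrinsics']
wrist [[332.9, 0.0, 256.24], [0.0, 332.9, 195.29], [0.0, 0.0, 1.0]] [[0.2299, 0.9275, 0.2949, 0.2295], [-0.9732, 0.2197, 0.0677, -0.6396], [-0.0019, -0.3025, 0.9531, 0.374], [0.0, 0.0, 0.0, 1.0]] ['intrinsics', 'extrinsics']
0.0187
```

View pics/scene0.png

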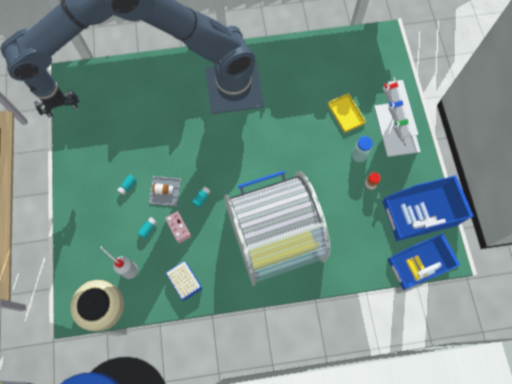

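View pics/top0.png

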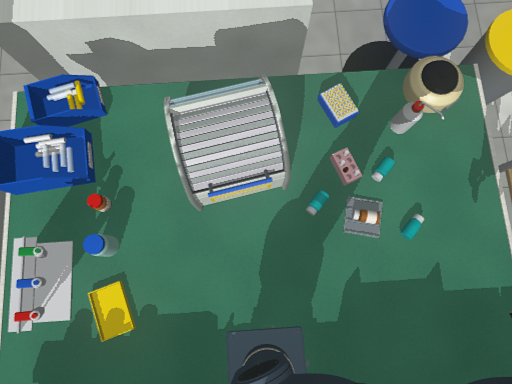

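View pics/wrist0.png

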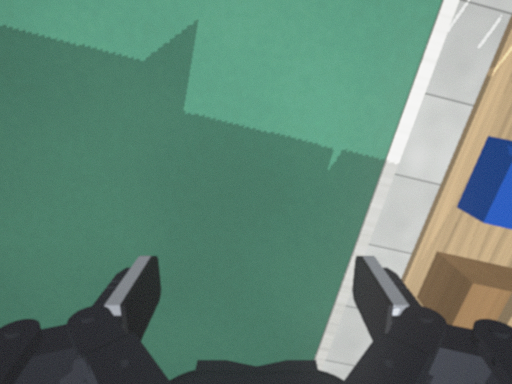

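Top view: the drop unit is at about (228,145) with its blue bar near (240,190). The mat with the amber/white vial is at (364,216). The turquoise look-alikes are at (318,202), (384,167) and (413,227), and the rack at (346,166). Next I'll enlarge both regions.

Run:
```python
import cv2,numpy as np
t=cv2.imread("pics/top0.png");s=cv2.imread("pics/scene0.png")
def c(im,x0,y0,x1,y1,k,n): cv2.imwrite(n,cv2.resize(im[y0:y1,x0:x1],None,fx=k,fy=k,interpolation=cv2.INTER_CUBIC))
a=cv2.resize(t[190:245,335:395],None,fx=6,fy=6,interpolation=2); b=cv2.resize(s[170:212,140:190],(360,330),interpolation=2)
cv2.imwrite("pics/vial.png",np.hstack([a,b]))
a=cv2.resize(t[75:215,160:295],(405,420),interpolation=2);b=cv2.resize(s[165:290,220:335],(386,420),interpolation=2)
cv2.imwrite("pics/unit.png",np.hstack([a,b]))
```

```text
(no output)
```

View pics/vial.png

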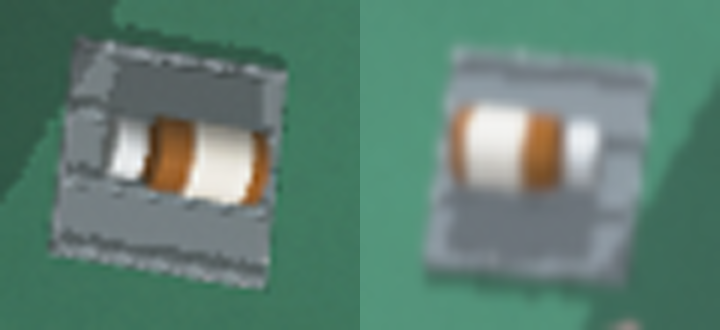

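View pics/unit.png

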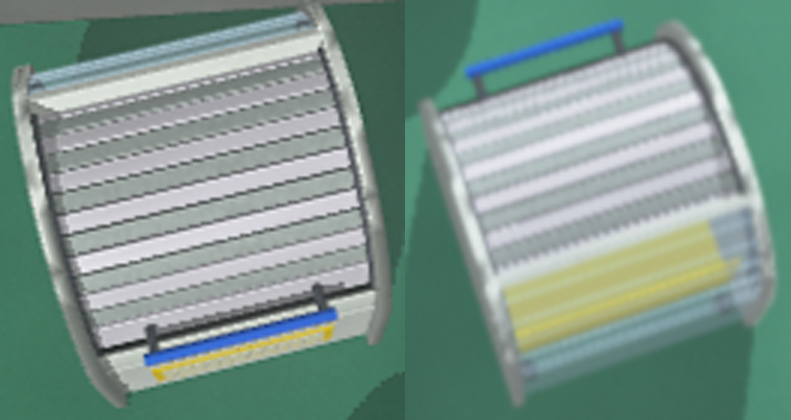

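The amber vial with the white label is on the grey mat, with its cap at crop (130,150) in the top view. It is the only amber one lying down, since the others are turquoise. The blue bar is clear in both views, so I'll triangulate it.

```bash
cat > h.py <<'E'
import cv2,numpy as np
from scipy.spatial.transform import Rotation as R
def ray(m,uv):
    K=m["intrinsics"];E=m["extrinsics"]
    p=np.linalg.inv(K)@np.array([uv[0],uv[1],1.]); d=E[:3,:3]@np.array([p[0],-p[1],-p[2]])
    return E[:3,3],d/np.linalg.norm(d)
def onz(m,uv,z):
    o,d=ray(m,uv);return o+d*(z-o[2])/d[2]
def tri(m1,u1,m2,u2):
    o1,d1=ray(m1,u1);o2,d2=ray(m2,u2)
    A=np.stack([d1,-d2],1);t=np.linalg.lstsq(A,o2-o1,rcond=None)[0]
    a=o1+t[0]*d1;b=o2+t[1]*d2;return (a+b)/2,np.linalg.norm(a-b)
def proj(m,P):
    E=m["extrinsics"];q=E[:3,:3].T@(np.array(P)-E[:3,3]);q=m["intrinsics"]@np.array([q[0],-q[1],-q[2]]);return q[:2]/q[2]
E
python3 - <<'E'
from cell import bot
from h import *
M={n:bot.camera_model(n) for n in("top","scene")}
roi={"top":(200,170,290,210),"scene":(230,165,295,195)}
ends={};vc={}
for n in M:
    im=cv2.imread(f"pics/{n}0.png");h=cv2.cvtColor(im,cv2.COLOR_BGR2HSV)
    x0,y0,x1,y1=roi[n]
    mk=cv2.inRange(h,(105,120,60),(125,255,255));mm=np.zeros_like(mk);mm[y0:y1,x0:x1]=mk[y0:y1,x0:x1]
    ys,xs=np.nonzero(mm);P=np.c_[xs,ys].astype(float);c=P.mean(0);u=np.linalg.svd(P-c)[2][0]
    t=(P-c)@u; e=[c+u*(t.min()),c+u*(t.max())]; e.sort(key=lambda p:p[0]); ends[n]=e;print(n,len(P),c,e)
    # vial: white/amber
    ro=(350,205,384,228) if n=="top" else (150,180,178,202)
    x0,y0,x1,y1=ro
    mk=cv2.inRange(h,(5,90,60),(22,255,255))|cv2.inRange(h,(0,0,185),(179,60,255));mm=np.zeros_like(mk);mm[y0:y1,x0:x1]=mk[y0:y1,x0:x1]
    r=cv2.minAreaRect(cv2.findNonZero(mm));print(n,"vial",r,cv2.boxPoints(r).tolist())
    vc[n]=r[0]
# top left = world +y ; scene left = -y
A=tri(M["top"],ends["top"][0],M["scene"],ends["scene"][1])
B=tri(M["top"],ends["top"][1],M["scene"],ends["scene"][0])
print("bar",A,B,np.linalg.norm(A[0]-B[0]),"mid",(A[0]+B[0])/2)
print("vial",tri(M["top"],vc["top"],M["scene"],vc["scene"]),onz(M["top"],vc["top"],.03),onz(M["scene"],vc["scene"],.03))
E
```

```text
top 252 [239.78571429 186.82142857] [array([207.90999389, 194.63270945]), array([271.27098794, 179.10582833])]
top vial ((366.6351318359375, 216.18917846679688), (25.31744384765625, 12.001126289367676), 9.462321281433105) [[353.16217041015625, 220.02700805664062], [355.1351318359375, 208.18917846679688], [380.10809326171875, 212.35134887695312], [378.1351318359375, 224.18917846679688]]
scene 136 [261.07352941 178.90441176] [array([238.12333881, 186.37871735]), array([283.8344722 , 171.49173947])]
scene vial ((162.30799865722656, 188.05599975585938), (19.409072875976562, 9.480929374694824), 10.30484676361084) [[151.9119873046875, 190.98399353027344], [153.60800170898438, 181.65599060058594], [172.70401000976562, 185.1280059814453], [171.00799560546875, 194.4560089111328]]
bar (array([0.5005947 , 0.12870104, 0.20569016]), np.float64(0.0023082244417860797)) (array([ 0.53292999, -0.04649029,  0.2039161 ]), np.float64(0.0004712491197783137)) 0.1781592603420802 mid [0.51676235 0.04110537 0.20480313]
vial (array([ 0.43205761, -0.34864814,  0.02609522]), np.float64(0.0003865781674351841)) [ 0.43160033 -0.34768608  0.03      ] [ 0.43359164 -0.34786187  0.03      ]
```

```bash
cat >> h.py <<'E'
U=np.array([.983,.182,0]);U/=np.linalg.norm(U);V=np.array([-U[1],U[0],0]);Z=np.array([0,0,1.])
BAR=np.array([.5168,.0411,.2055]);AX=BAR+.1631*U-.0761*Z
def ori(phi): # deg below horizontal, tool in the unit's x-z plane, tool x = unit y
    f=np.radians(phi);z=np.cos(f)*U-np.sin(f)*Z;y=np.sin(f)*U+np.cos(f)*Z
    return R.from_matrix(np.stack([V,y,z],1))
def rows(p0,r0,p1,r1,n,grip=None):
    out=[];w=(r0.inv()*r1).as_rotvec();p=p0;r=r0;st=(p1-p0)/n
    for i in range(n):
        d=r.inv().apply(p0+st*(i+1)-p)/.3; wv=w/n/np.radians(60)
        d=np.round(d,3);wv=np.round(wv,3)
        out.append([*wv,*d]); p=p+r.apply(d*.3); r=r*R.from_rotvec(wv*np.radians(60))
    return out,p,r
def show(o,grip):
    print("["+",".join('{"wx":%g,"wy":%g,"wz":%g,"tx":%g,"ty":%g,"tz":%g,"grip":%g}'%(*[v+0. for v in x],grip) for x in o)+"]")
E
python3 - <<'E'
from cell import bot
from h import *
m=bot.camera_model("top")
b=np.array([[353.16,220.03],[355.135,208.19],[380.1,212.35],[378.1,224.2]])
c=(b[0]+b[1])/2;e=(b[2]+b[3])/2
a=onz(m,c,.026)-onz(m,e,.026);print("vial axis(cap dir)",a,np.linalg.norm(a),np.degrees(np.arctan2(a[1],a[0])))
# mat edges in crop coords: /6 +(335,190)
q=[onz(m,(335+x/6,190+y/6),.005) for x,y in[(80,40),(285,68),(265,285),(52,255)]]
for i in range(4):
    d=q[(i+1)%4]-q[i];print("mat",d,np.degrees(np.arctan2(d[1],d[0])))
print(sum(q)/4,AX)
s=bot.observe();p0=s["ee_pos"];r0=R.from_rotvec(s["eef_rot"]);print(r0.as_matrix())
p1=np.array([.44,-.33,.33]);o,p,r=rows(p0,r0,p1,r0*R.from_rotvec([0,0,-np.radians(25)]),18);show(o,60)
o,p,r=rows(p,r,BAR-.1*(ori(45).as_matrix()[:,2]),ori(45),20);show(o,26);print(p)
E
```

```text
vial axis(cap dir) [0.0183964 0.0772917 0.       ] 0.07945083135677102 76.61198285992772
mat [-0.02263608 -0.10908246  0.        ] -101.7232615708073
mat [-0.11523517  0.026214    0.        ] 167.18429923633533
mat [0.02325536 0.11117112 0.        ] 78.18493714029397
mat [ 0.11461589 -0.02830265  0.        ] -13.870833150198662
[ 0.43286655 -0.34446474  0.005     ] [0.67717438 0.07079292 0.1294    ]
[[ 9.73240488e-01  2.29788662e-01 -3.51564983e-04]
 [ 2.29788924e-01 -9.73239689e-01  1.24843715e-03]
 [-5.52802922e-05 -1.29581532e-03 -9.99999159e-01]]
[{"wx":0,"wy":0,"wz":-0.023,"tx":0.065,"ty":-0.047,"tz":-0.018,"grip":60},{"wx":0,"wy":0,"wz":-0.023,"tx":0.067,"ty":-0.045,"tz":-0.019,"grip":60},{"wx":0,"wy":0,"wz":-0.023,"tx":0.067,"ty":-0.043,"tz":-0.018,"grip":60},{"wx":0,"wy":0,"wz":-0.023,"tx":0.069,"ty":-0.042,"tz":-0.018,"grip":60},{"wx":0,"wy":0,"wz":-0.023,"tx":0.069,"ty":-0.041,"tz":-0.019,"grip":60},{"wx":0,"wy":0,"wz":-0.023,"tx":0.07,"ty":-0.038,"tz":-0.018,"grip":60},{"wx":0,"wy":0,"wz":-0.023,"tx":0.072,"ty":-0.037,"tz":-0.018,"grip":60},{"wx":0,"wy":0,"wz":-0.023,"tx":
[... 1702 characters left out ...]
.022,"tz":0.006,"grip":26},{"wx":-0.034,"wy":0.02,"wz":-0.049,"tx":0.057,"ty":-0.019,"tz":0.007,"grip":26},{"wx":-0.034,"wy":0.02,"wz":-0.049,"tx":0.057,"ty":-0.016,"tz":0.007,"grip":26},{"wx":-0.034,"wy":0.02,"wz":-0.049,"tx":0.059,"ty":-0.014,"tz":0.009,"grip":26},{"wx":-0.034,"wy":0.02,"wz":-0.049,"tx":0.058,"ty":-0.01,"tz":0.009,"grip":26},{"wx":-0.034,"wy":0.02,"wz":-0.049,"tx":0.059,"ty":-0.009,"tz":0.009,"grip":26},{"wx":-0.034,"wy":0.02,"wz":-0.049,"tx":0.059,"ty":-0.005,"tz":0.011,"grip":26},{"wx":-0.034,"wy":0.02,"wz":-0.049,"tx":0.06,"ty":-0.003,"tz":0.012,"grip":26},{"wx":-0.034,"wy":0.02,"wz":-0.049,"tx":0.059,"ty":-0.001,"tz":0.013,"grip":26}]
[0.44712677 0.02835298 0.27615596]
```

Emit:
{"name": "jog_arm", "arguments": {"plan": [{"wz": -0.034,"tx": 0.1,"ty": -0.07,"tz": -0.027,"grip": 60},{"wz": -0.034,"tx": 0.1,"ty": -0.065,"tz": -0.027,"grip": 60},{"wz": -0.034,"tx": 0.105,"ty": -0.06,"tz": -0.027,"grip": 60},{"wz": -0.034,"tx": 0.105,"ty": -0.055,"tz": -0.027,"grip": 60},{"wz": -0.034,"tx": 0.11,"ty": -0.05,"tz": -0.027,"grip": 60},{"wz": -0.034,"tx": 0.11,"ty": -0.05,"tz": -0.027,"grip": 60},{"wz": -0.034,"tx": 0.11,"ty": -0.045,"tz": -0.027,"grip": 60},{"wz": -0.034,"tx": 0.115,"ty": -0.04,"tz": -0.027,"grip": 60},{"wz": -0.034,"tx": 0.115,"ty": -0.035,"tz": -0.027,"grip": 60},{"wz": -0.034,"tx": 0.115,"ty": -0.035,"tz": -0.027,"grip": 60},{"wz": -0.034,"tx": 0.115,"ty": -0.03,"tz": -0.027,"grip": 60},{"wz": -0.034,"tx": 0.115,"ty": -0.025,"tz": -0.027,"grip": 60},{"grip": 60},{"grip": 60}]}}

```text
schema error: expected keys wx, wy, wz, tx, ty, tz, grip
```

Run:
```python
from cell import bot
from h import *
s=bot.observe();print(s["time"],s["ee_pos"],s["joint_positions"],s["gripper_width"]);r=R.from_rotvec(s["eef_rot"]);print(r.as_matrix().round(3).tolist())
m=bot.camera_model("wrist");im=bot.read_camera("wrist");cv2.imwrite("pics/w1.png",im)
print("E",m["extrinsics"].tolist())
o,p,r=rows(s["ee_pos"],r,BAR-.1*(ori(45).as_matrix()[:,2]),ori(45),20)
for x in o[::2]:print([float(v) for v in x])
```

```text
0.15 [ 0.15500855 -0.65660017  0.23063573] [ 1.2551894   0.57634452  0.02483733  1.43771781 -0.01500108  1.12901161
 -0.05648805] 0.08563289314880229
[[0.973, 0.23, -0.0], [0.23, -0.973, 0.001], [-0.0, -0.001, -1.0]]
E [[0.22985813258776072, 0.9275009750416617, 0.29480023775436764, 0.22948730302171919], [-0.9732226262769879, 0.21959415322515216, 0.06794208984016102, -0.6396420824610354], [-0.0017200540071263422, -0.3025233035091556, 0.9531404367920381, 0.37414139998748874], [0.0, 0.0, 0.0, 1.0]]
[-0.03, 0.028, -0.069, 0.074, -0.1, -0.007]
[-0.03, 0.028, -0.069, 0.087, -0.088, -0.008]
[-0.03, 0.028, -0.069, 0.1, -0.073, -0.008]
[-0.03, 0.028, -0.069, 0.11, -0.058, -0.006]
[-0.03, 0.028, -0.069, 0.117, -0.041, -0.003]
[-0.03, 0.028, -0.069, 0.122, -0.023, 0.002]
[-0.03, 0.028, -0.069, 0.124, -0.006, 0.009]
[-0.03, 0.028, -0.069, 0.123, 0.011, 0.016]
[-0.03, 0.028, -0.069, 0.119, 0.027, 0.025]
[-0.03, 0.028, -0.069, 0.112, 0.042, 0.034]
```

View pics/w1.png

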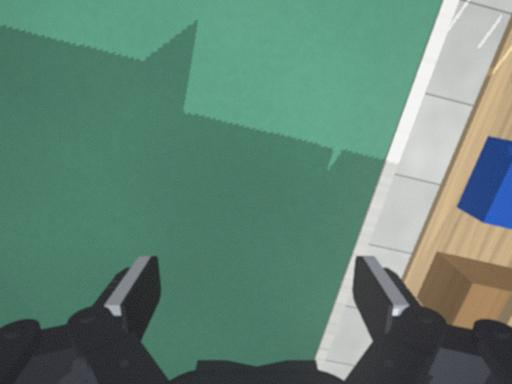

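The call needs all seven keys in every row, so it was refused and nothing moved.

Emit:
{"name": "jog_arm", "arguments": {"plan": [{"wx": 0,"wy": 0,"wz": -0.034,"tx": 0.1,"ty": -0.07,"tz": -0.027,"grip": 60},{"wx": 0,"wy": 0,"wz": -0.034,"tx": 0.1,"ty": -0.065,"tz": -0.027,"grip": 60},{"wx": 0,"wy": 0,"wz": -0.034,"tx": 0.105,"ty": -0.06,"tz": -0.027,"grip": 60},{"wx": 0,"wy": 0,"wz": -0.034,"tx": 0.105,"ty": -0.055,"tz": -0.027,"grip": 60},{"wx": 0,"wy": 0,"wz": -0.034,"tx": 0.11,"ty": -0.05,"tz": -0.027,"grip": 60},{"wx": 0,"wy": 0,"wz": -0.034,"tx": 0.11,"ty": -0.05,"tz": -0.027,"grip": 60},{"wx": 0,"wy": 0,"wz": -0.034,"tx": 0.11,"ty": -0.045,"tz": -0.027,"grip": 60},{"wx": 0,"wy": 0,"wz": -0.034,"tx": 0.115,"ty": -0.04,"tz": -0.027,"grip": 60},{"wx": 0,"wy": 0,"wz": -0.034,"tx": 0.115,"ty": -0.035,"tz": -0.027,"grip": 60},{"wx": 0,"wy": 0,"wz": -0.034,"tx": 0.115,"ty": -0.035,"tz": -0.027,"grip": 60},{"wx": 0,"wy": 0,"wz": -0.034,"tx": 0.115,"ty": -0.03,"tz": -0.027,"grip": 60},{"wx": 0,"wy": 0,"wz": -0.034,"tx": 0.115,"ty": -0.025,"tz": -0.027,"grip": 60},{"wx": 0,"wy": 0,"wz": 0,"tx": 0,"ty": 0,"tz": 0,"grip": 60},{"wx": 0,"wy": 0,"wz": 0,"tx": 0,"ty": 0,"tz": 0,"grip": 60}]}}

```text
time: 1.37
ee_pos: [0.4484, -0.3363, 0.3289]
eef_rot: [2.97, 1.023, 0.002]
force: [-0.6, -0.2, -0.1]
gripper_width: 0.0603
```

Run:
```python
from cell import bot
from h import *
s=bot.observe();print(s["time"],s["ee_pos"],s["joint_positions"],s["gripper_width"]);r=R.from_rotvec(s["eef_rot"]);print(r.as_matrix().round(3).tolist())
m=bot.camera_model("wrist");im=bot.read_camera("wrist");cv2.imwrite("pics/w1.png",im)
np.save("w1E.npy",m["extrinsics"])
o,p,r=rows(s["ee_pos"],r,BAR-.1*(ori(45).as_matrix()[:,2]),ori(45),14)
for x in o:print([float(v) for v in x])
```

```text
1.3667 [ 0.44835206 -0.33633397  0.32885207] [ 0.67873042  0.33252011 -0.16898965  1.58211156  0.05756855  1.23106069
 -0.40748718] 0.060312037212701404
[[0.788, 0.616, 0.001], [0.616, -0.788, 0.0], [0.001, 0.001, -1.0]]
[-0.048, 0.029, -0.07, 0.053, -0.069, 0.013]
[-0.048, 0.029, -0.07, 0.058, -0.065, 0.01]
[-0.048, 0.029, -0.07, 0.062, -0.061, 0.01]
[-0.048, 0.029, -0.07, 0.066, -0.057, 0.009]
[-0.048, 0.029, -0.07, 0.07, -0.052, 0.007]
[-0.048, 0.029, -0.07, 0.074, -0.047, 0.008]
[-0.048, 0.029, -0.07, 0.076, -0.043, 0.007]
[-0.048, 0.029, -0.07, 0.079, -0.037, 0.008]
[-0.048, 0.029, -0.07, 0.081, -0.031, 0.009]
[-0.048, 0.029, -0.07, 0.084, -0.026, 0.009]
[-0.048, 0.029, -0.07, 0.084, -0.021, 0.011]
[-0.048, 0.029, -0.07, 0.086, -0.014, 0.013]
[-0.048, 0.029, -0.07, 0.086, -0.01, 0.015]
[-0.048, 0.029, -0.07, 0.086, -0.003, 0.017]
```

View pics/w1.png

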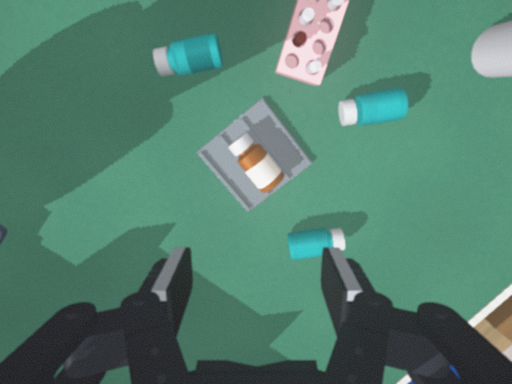

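The wrist view shows the amber vial on the mat at about (257,163), the rack at (312,40) and three turquoise look-alikes around it. Next I move to the bar.

Emit:
{"name": "jog_arm", "arguments": {"plan": [{"wx": -0.048,"wy": 0.029,"wz": -0.07,"tx": 0.053,"ty": -0.069,"tz": 0.012,"grip": 30},{"wx": -0.048,"wy": 0.029,"wz": -0.07,"tx": 0.058,"ty": -0.065,"tz": 0.01,"grip": 30},{"wx": -0.048,"wy": 0.029,"wz": -0.07,"tx": 0.062,"ty": -0.061,"tz": 0.01,"grip": 30},{"wx": -0.048,"wy": 0.029,"wz": -0.07,"tx": 0.066,"ty": -0.057,"tz": 0.009,"grip": 30},{"wx": -0.048,"wy": 0.029,"wz": -0.07,"tx": 0.07,"ty": -0.052,"tz": 0.008,"grip": 30},{"wx": -0.048,"wy": 0.029,"wz": -0.07,"tx": 0.074,"ty": -0.047,"tz": 0.008,"grip": 30},{"wx": -0.048,"wy": 0.029,"wz": -0.07,"tx": 0.076,"ty": -0.043,"tz": 0.008,"grip": 30},{"wx": -0.048,"wy": 0.029,"wz": -0.07,"tx": 0.079,"ty": -0.037,"tz": 0.008,"grip": 30},{"wx": -0.048,"wy": 0.029,"wz": -0.07,"tx": 0.081,"ty": -0.031,"tz": 0.009,"grip": 30},{"wx": -0.048,"wy": 0.029,"wz": -0.07,"tx": 0.084,"ty": -0.026,"tz": 0.009,"grip": 30},{"wx": -0.048,"wy": 0.029,"wz": -0.07,"tx": 0.084,"ty": -0.021,"tz": 0.011,"grip": 30},{"wx": -0.048,"wy": 0.029,"wz": -0.07,"tx": 0.086,"ty": -0.014,"tz": 0.013,"grip": 30},{"wx": -0.048,"wy": 0.029,"wz": -0.07,"tx": 0.086,"ty": -0.01,"tz": 0.015,"grip": 30},{"wx": -0.048,"wy": 0.029,"wz": -0.07,"tx": 0.086,"ty": -0.003,"tz": 0.017,"grip": 30},{"wx": 0,"wy": 0,"wz": 0,"tx": 0,"ty": 0,"tz": 0,"grip": 30},{"wx": 0,"wy": 0,"wz": 0,"tx": 0,"ty": 0,"tz": 0,"grip": 30}]}}

```text
time: 2.75
ee_pos: [0.4418, -0.0138, 0.2944]
eef_rot: [1.812, 1.887, 0.735]
force: [0.8, 0.4, 0.8]
gripper_width: 0.0302
```

Run:
```python
from cell import bot
from h import *
s=bot.observe();print(s["time"],s["ee_pos"],s["joint_positions"],s["gripper_width"]);r=R.from_rotvec(s["eef_rot"]);print(r.as_matrix().round(3).tolist(),ori(45).as_matrix().round(3).tolist())
print("want",BAR-.1*ori(45).as_matrix()[:,2])
m=bot.camera_model("wrist");im=bot.read_camera("wrist");cv2.imwrite("pics/w2.png",im)
print("bar px",proj(m,BAR+.09*V),proj(m,BAR-.09*V),proj(m,s["ee_pos"]))
# vial in w1
m["extrinsics"]=np.load("w1E.npy");im=cv2.imread("pics/w1.png");h=cv2.cvtColor(im,cv2.COLOR_BGR2HSV)
mk=cv2.inRange(h,(5,90,60),(22,255,255))|cv2.inRange(h,(0,0,190),(179,60,255));q=np.zeros_like(mk);q[125:200,220:295]=mk[125:200,220:295]
rc=cv2.minAreaRect(cv2.findNonZero(q));b=cv2.boxPoints(rc);print(rc,b.tolist(),onz(m,rc[0],.028))
for i in range(2):
    a=onz(m,(b[i]+b[i-1])/2,.028)-onz(m,(b[i+1]+b[i+2])/2,.028);print(a,np.linalg.norm(a),np.degrees(np.arctan2(a[1],a[0])))
```

```text
2.75 [ 0.44175136 -0.01377828  0.29440747] [ 0.49439174 -0.09618609 -0.44198687  2.45338901 -1.03105411  0.17603457
  1.05076213] 0.030188755111225648
[[-0.062, 0.774, 0.63], [0.996, 0.01, 0.085], [0.059, 0.633, -0.772]] [[-0.182, 0.695, 0.695], [0.983, 0.129, 0.129], [-0.0, 0.707, -0.707]]
want [0.44727099 0.02822688 0.27621068]
bar px [243.04572604   3.8724621 ] [272.63309245 235.22637838] [256.44117178 257.24240141]
((255.2302703857422, 163.00387573242188), (60.06571578979492, 28.91786766052246), 52.30575942993164) [[225.42562866210938, 148.0802001953125], [248.3079071044922, 130.3984375], [285.034912109375, 177.92755126953125], [262.15264892578125, 195.60931396484375]] [ 0.43301716 -0.34642351  0.028     ]
[-0.03841954  0.00944677  0.        ] 0.03956390551702889 166.18590669168123
[0.02106375 0.07976211 0.        ] 0.08249651960118307 75.20692265957918
```

View pics/w2.png

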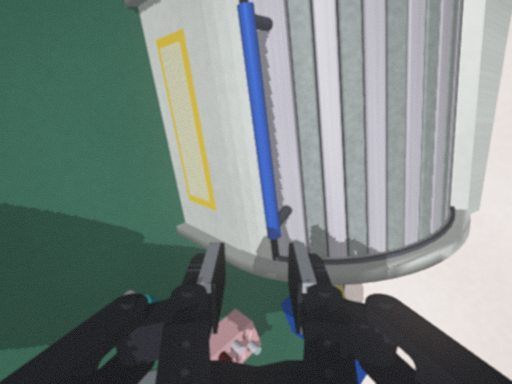

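The projected bar ends (243,4) and (273,235) match the picture, so the bar's pose is right. The arm stopped 45 mm short at its fold limits (j4 and j6), so I'll use a steeper tool at 62° below level.

Run:
```python
from cell import bot
from h import *
s=bot.observe();r=R.from_rotvec(s["eef_rot"])
T=ori(62);o,p,r=rows(s["ee_pos"],r,BAR-.075*T.as_matrix()[:,2],T,8)
print(p)
for x in o:print([float(v) for v in x])
```

```text
[0.48226377 0.03455263 0.27178412]
[0.024, 0.002, -0.016, 0.019, 0.007, 0.02]
[0.024, 0.002, -0.016, 0.018, 0.008, 0.019]
[0.024, 0.002, -0.016, 0.019, 0.009, 0.019]
[0.024, 0.002, -0.016, 0.018, 0.009, 0.019]
[0.024, 0.002, -0.016, 0.018, 0.01, 0.019]
[0.024, 0.002, -0.016, 0.018, 0.011, 0.019]
[0.024, 0.002, -0.016, 0.017, 0.012, 0.018]
[0.024, 0.002, -0.016, 0.017, 0.013, 0.018]
```

Emit:
{"name": "jog_arm", "arguments": {"plan": [{"wx": 0.024,"wy": 0.002,"wz": -0.016,"tx": 0.019,"ty": 0.007,"tz": 0.02,"grip": 30},{"wx": 0.024,"wy": 0.002,"wz": -0.016,"tx": 0.018,"ty": 0.008,"tz": 0.019,"grip": 30},{"wx": 0.024,"wy": 0.002,"wz": -0.016,"tx": 0.018,"ty": 0.009,"tz": 0.019,"grip": 30},{"wx": 0.024,"wy": 0.002,"wz": -0.016,"tx": 0.018,"ty": 0.009,"tz": 0.019,"grip": 30},{"wx": 0.024,"wy": 0.002,"wz": -0.016,"tx": 0.018,"ty": 0.01,"tz": 0.019,"grip": 30},{"wx": 0.024,"wy": 0.002,"wz": -0.016,"tx": 0.018,"ty": 0.011,"tz": 0.019,"grip": 30},{"wx": 0.024,"wy": 0.002,"wz": -0.016,"tx": 0.017,"ty": 0.012,"tz": 0.018,"grip": 30},{"wx": 0.024,"wy": 0.002,"wz": -0.016,"tx": 0.017,"ty": 0.013,"tz": 0.018,"grip": 30},{"wx": 0,"wy": 0,"wz": 0,"tx": 0,"ty": 0,"tz": 0,"grip": 30}]}}

```text
time: 3.55
ee_pos: [0.4847, 0.0343, 0.2723]
eef_rot: [1.778, 2.134, 0.533]
force: [-0.6, 0.8, 0.8]
gripper_width: 0.0302
```

```bash
cat > st.py <<'E'
from cell import bot
from h import *
def st(phi,depth):
    s=bot.observe();r=R.from_rotvec(s["eef_rot"]);T=ori(phi)
    tgt=BAR+depth*T.as_matrix()[:,2]
    e=tgt-s["ee_pos"];w=(r.inv()*T).as_rotvec()
    print("t",s["time"],"pos",s["ee_pos"].round(4),"q",s["joint_positions"].round(3),"F",s["force"].round(1),"w",round(s["gripper_width"],4))
    print("to target in tool axes /0.3:",(r.inv().apply(e)/.3).round(3),"turn/60deg:",(w/np.radians(60)).round(3))
E
python3 -c "
from st import *
st(62,-.075);st(62,.013)"
```

```text
t 3.55 pos [0.4847 0.0343 0.2723] q [ 0.674  0.081 -0.884  2.246  0.198  0.359 -0.179] F [-0.6  0.8  0.8] w 0.0302
to target in tool axes /0.3: [ 0.003 -0.008 -0.002] turn/60deg: [ 0.002  0.002 -0.001]
t 3.55 pos [0.4847 0.0343 0.2723] q [ 0.674  0.081 -0.884  2.246  0.198  0.359 -0.179] F [-0.6  0.8  0.8] w 0.0302
to target in tool axes /0.3: [ 0.003 -0.008  0.291] turn/60deg: [ 0.002  0.002 -0.001]
```

Emit:
{"name": "jog_arm", "arguments": {"plan": [{"wx": 0,"wy": 0,"wz": 0,"tx": 0.003,"ty": -0.008,"tz": 0.04,"grip": 30},{"wx": 0,"wy": 0,"wz": 0,"tx": 0,"ty": 0,"tz": 0.05,"grip": 30},{"wx": 0,"wy": 0,"wz": 0,"tx": 0,"ty": 0,"tz": 0.05,"grip": 30},{"wx": 0,"wy": 0,"wz": 0,"tx": 0,"ty": 0,"tz": 0.05,"grip": 30},{"wx": 0,"wy": 0,"wz": 0,"tx": 0,"ty": 0,"tz": 0.05,"grip": 30},{"wx": 0,"wy": 0,"wz": 0,"tx": 0,"ty": 0,"tz": 0.05,"grip": 30},{"wx": 0,"wy": 0,"wz": 0,"tx": 0,"ty": 0,"tz": 0,"grip": 30}]}}

```text
time: 4.13
ee_pos: [0.52, 0.0418, 0.1917]
eef_rot: [1.779, 2.138, 0.528]
force: [-0.4, 0.4, 0.3]
gripper_width: 0.0304
```

```bash
python3 -c "
from st import *
st(62,.013)
cv2.imwrite('pics/w3.png',bot.read_camera('wrist'))"
```

```text
t 4.1333 pos [0.52   0.0418 0.1917] q [ 0.227  0.254 -0.484  2.315  0.888  0.174 -0.879] F [-0.4  0.4  0.3] w 0.0304
to target in tool axes /0.3: [-0.     0.012 -0.003] turn/60deg: [-0.002  0.002  0.   ]
```

View pics/w3.png

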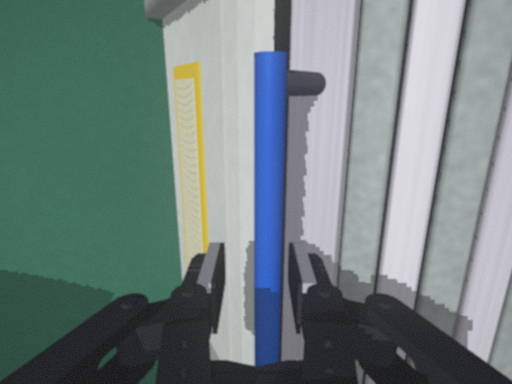

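The bar lies between the fingers at (268,210). I'll close to a 22 mm cage and lift along the arc.

```bash
cat > arc.py <<'E'
from st import *
def arc(th0,th1,f0,f1,n,depth=.013):
    s=bot.observe();p=s["ee_pos"];r=R.from_rotvec(s["eef_rot"])
    for i in range(1,n+1):
        a=np.radians(th0+(th1-th0)*i/n);T=ori(f0+(f1-f0)*i/n)
        b=AX-.18*np.cos(a)*U+.18*np.sin(a)*Z+depth*T.as_matrix()[:,2]
        d=(r.inv().apply(b-p)/.3).round(3);w=((r.inv()*T).as_rotvec()/np.radians(60)).round(3)
        print('{"wx":%g,"wy":0,"wz":0,"tx":%g,"ty":%g,"tz":%g,"grip":22},'%(w[0],d[0]+0.,d[1],d[2]),end="")
        p=p+r.apply(d*.3);r=r*R.from_rotvec(np.array([w[0],0,0])*np.radians(60))
    print(p)
E
python3 -c "
from arc import *
arc(25,57,62,72,16)"
```

```text
{"wx":0.009,"wy":0,"wz":0,"tx":-0.003,"ty":0.026,"tz":-0.011,"grip":22},{"wx":0.011,"wy":0,"wz":0,"tx":0,"ty":0.017,"tz":-0.012,"grip":22},{"wx":0.01,"wy":0,"wz":0,"tx":0,"ty":0.017,"tz":-0.012,"grip":22},{"wx":0.011,"wy":0,"wz":0,"tx":0,"ty":0.018,"tz":-0.011,"grip":22},{"wx":0.01,"wy":0,"wz":0,"tx":0,"ty":0.017,"tz":-0.011,"grip":22},{"wx":0.01,"wy":0,"wz":0,"tx":0,"ty":0.018,"tz":-0.01,"grip":22},{"wx":0.011,"wy":0,"wz":0,"tx":0,"ty":0.018,"tz":-0.01,"grip":22},{"wx":0.01,"wy":0,"wz":0,"tx":0,"ty":0.018,"tz":-0.009,"grip":22},{"wx":0.011,"wy":0,"wz":0,"tx":0,"ty":0.019,"tz":-0.009,"grip":22},{"wx":0.01,"wy":0,"wz":0,"tx":0,"ty":0.019,"tz":-0.008,"grip":22},{"wx":0.011,"wy":0,"wz":0,"tx":0,"ty":0.018,"tz":-0.008,"grip":22},{"wx":0.01,"wy":0,"wz":0,"tx":0,"ty":0.02,"tz":-0.007,"grip":22},{"wx":0.01,"wy":0,"wz":0,"tx":-0.001,"ty":0.019,"tz":-0.007,"grip":22},{"wx":0.011,"wy":0,"wz":0,"tx":0,"ty":0.019,"tz":-0.007,"grip":22},{"wx":0.01,"wy":0,"wz":0,"tx":0,"ty":0.02,"tz":-0.006,"grip":22},{"wx":0.011,"wy":0,"wz":0,"tx":0,"ty":0.02,"tz":-0.006,"grip":22},[0.58482604 0.05357119 0.2681581 ]
```

Emit:
{"name": "jog_arm", "arguments": {"plan": [{"wx": 0,"wy": 0,"wz": 0,"tx": 0,"ty": 0.01,"tz": 0,"grip": 22},{"wx": 0,"wy": 0,"wz": 0,"tx": 0,"ty": 0,"tz": 0,"grip": 22},{"wx": 0.01,"wy": 0,"wz": 0,"tx": 0,"ty": 0.016,"tz": -0.012,"grip": 22},{"wx": 0.01,"wy": 0,"wz": 0,"tx": 0,"ty": 0.017,"tz": -0.012,"grip": 22},{"wx": 0.01,"wy": 0,"wz": 0,"tx": 0,"ty": 0.017,"tz": -0.012,"grip": 22},{"wx": 0.01,"wy": 0,"wz": 0,"tx": 0,"ty": 0.018,"tz": -0.011,"grip": 22},{"wx": 0.01,"wy": 0,"wz": 0,"tx": 0,"ty": 0.017,"tz": -0.011,"grip": 22},{"wx": 0.01,"wy": 0,"wz": 0,"tx": 0,"ty": 0.018,"tz": -0.01,"grip": 22}]}}

```text
time: 4.85
ee_pos: [0.5383, 0.0464, 0.227]
eef_rot: [1.811, 2.179, 0.465]
force: [-11.2, -1.5, 1.9]
gripper_width: 0.0216
```

```bash
python3 -c "
from arc import *
st(62,.013)
arc(37,57,65,72,9)
cv2.imwrite('pics/w4.png',bot.read_camera('wrist'))"
```

```text
t 4.85 pos [0.5383 0.0464 0.227 ] q [ 0.461  0.27  -0.784  2.158  0.573  0.421 -0.564] F [-11.2  -1.5   1.9] w 0.0216
to target in tool axes /0.3: [-0.004 -0.094  0.078] turn/60deg: [-0.063  0.001  0.001]
{"wx":-0,"wy":0,"wz":0,"tx":-0.004,"ty":0.027,"tz":-0.004,"grip":22},{"wx":0.012,"wy":0,"wz":0,"tx":0,"ty":0.02,"tz":-0.01,"grip":22},{"wx":0.013,"wy":0,"wz":0,"tx":-0.001,"ty":0.021,"tz":-0.009,"grip":22},{"wx":0.013,"wy":0,"wz":0,"tx":0,"ty":0.021,"tz":-0.009,"grip":22},{"wx":0.013,"wy":0,"wz":0,"tx":0,"ty":0.021,"tz":-0.009,"grip":22},{"wx":0.013,"wy":0,"wz":0,"tx":0,"ty":0.021,"tz":-0.007,"grip":22},{"wx":0.013,"wy":0,"wz":0,"tx":0,"ty":0.022,"tz":-0.008,"grip":22},{"wx":0.013,"wy":0,"wz":0,"tx":0,"ty":0.022,"tz":-0.006,"grip":22},{"wx":0.013,"wy":0,"wz":0,"tx":0,"ty":0.021,"tz":-0.007,"grip":22},[0.58459737 0.05356147 0.26807335]
```

View pics/w4.png

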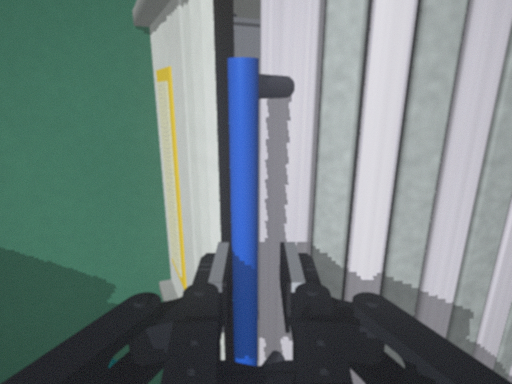

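The shutter is rising: the dark gap at (228,100) is the opening, and the front finger is pushing. I'll continue.

Emit:
{"name": "jog_arm", "arguments": {"plan": [{"wx": 0.005,"wy": 0,"wz": 0,"tx": -0.002,"ty": 0.022,"tz": -0.005,"grip": 22},{"wx": 0.012,"wy": 0,"wz": 0,"tx": 0,"ty": 0.021,"tz": -0.009,"grip": 22},{"wx": 0.013,"wy": 0,"wz": 0,"tx": 0,"ty": 0.021,"tz": -0.009,"grip": 22},{"wx": 0.013,"wy": 0,"wz": 0,"tx": 0,"ty": 0.021,"tz": -0.009,"grip": 22},{"wx": 0.013,"wy": 0,"wz": 0,"tx": 0,"ty": 0.021,"tz": -0.009,"grip": 22},{"wx": 0.013,"wy": 0,"wz": 0,"tx": 0,"ty": 0.021,"tz": -0.007,"grip": 22},{"wx": 0.013,"wy": 0,"wz": 0,"tx": 0,"ty": 0.022,"tz": -0.007,"grip": 22},{"wx": 0.013,"wy": 0,"wz": 0,"tx": 0,"ty": 0.022,"tz": -0.006,"grip": 22},{"wx": 0.013,"wy": 0,"wz": 0,"tx": 0,"ty": 0.021,"tz": -0.006,"grip": 22}]}}

```text
time: 5.65
ee_pos: [0.5851, 0.0545, 0.2682]
eef_rot: [1.867, 2.246, 0.352]
force: [-4.7, -1.9, 0.5]
gripper_width: 0.022
```

```bash
python3 -c "
from arc import *
st(72,.013)
arc(57,102,72,94,18)"
```

```text
t 5.65 pos [0.5851 0.0545 0.2682] q [ 0.466  0.348 -0.856  1.891  0.453  0.748 -0.428] F [-4.7 -1.9  0.5] w 0.022
to target in tool axes /0.3: [-0.002 -0.285  0.171] turn/60deg: [-0.002  0.001  0.001]
{"wx":0.018,"wy":0,"wz":0,"tx":-0.003,"ty":0.023,"tz":-0.006,"grip":22},{"wx":0.021,"wy":0,"wz":0,"tx":0,"ty":0.024,"tz":-0.006,"grip":22},{"wx":0.02,"wy":0,"wz":0,"tx":0,"ty":0.025,"tz":-0.005,"grip":22},{"wx":0.02,"wy":0,"wz":0,"tx":0,"ty":0.025,"tz":-0.004,"grip":22},{"wx":0.021,"wy":0,"wz":0,"tx":0,"ty":0.025,"tz":-0.004,"grip":22},{"wx":0.02,"wy":0,"wz":0,"tx":0,"ty":0.025,"tz":-0.004,"grip":22},{"wx":0.02,"wy":0,"wz":0,"tx":0,"ty":0.025,"tz":-0.002,"grip":22},{"wx":0.021,"wy":0,"wz":0,"tx":0,"ty":0.025,"tz":-0.003,"grip":22},{"wx":0.02,"wy":0,"wz":0,"tx":0,"ty":0.025,"tz":-0.001,"grip":22},{"wx":0.021,"wy":0,"wz":0,"tx":0,"ty":0.026,"tz":-0.001,"grip":22},{"wx":0.02,"wy":0,"wz":0,"tx":0,"ty":0.025,"tz":-0.001,"grip":22},{"wx":0.02,"wy":0,"wz":0,"tx":0,"ty":0.025,"tz":0,"grip":22},{"wx":0.021,"wy":0,"wz":0,"tx":0,"ty":0.025,"tz":0.001,"grip":22},{"wx":0.02,"wy":0,"wz":0,"tx":0,"ty":0.026,"tz":0.001,"grip":22},{"wx":0.02,"wy":0,"wz":0,"tx":0,"ty":0.025,"tz":0.002,"grip":22},{"wx":0.021,"wy":0,"wz":0,"tx":0,"ty":0.025,"tz":0.003,"grip":22},{"wx":0.02,"wy":0,"wz":0,"tx":0,"ty":0.025,"tz":0.003,"grip":22},{"wx":0.02,"wy":0,"wz":0,"tx":0,"ty":0.025,"tz":0.003,"grip":22},[0.71307502 0.07745592 0.29259782]
```

Emit:
{"name": "jog_arm", "arguments": {"plan": [{"wx": 0.02,"wy": 0,"wz": 0,"tx": -0.003,"ty": 0.023,"tz": -0.006,"grip": 22},{"wx": 0.02,"wy": 0,"wz": 0,"tx": 0,"ty": 0.024,"tz": -0.006,"grip": 22},{"wx": 0.02,"wy": 0,"wz": 0,"tx": 0,"ty": 0.025,"tz": -0.005,"grip": 22},{"wx": 0.02,"wy": 0,"wz": 0,"tx": 0,"ty": 0.025,"tz": -0.004,"grip": 22},{"wx": 0.02,"wy": 0,"wz": 0,"tx": 0,"ty": 0.025,"tz": -0.004,"grip": 22},{"wx": 0.02,"wy": 0,"wz": 0,"tx": 0,"ty": 0.025,"tz": -0.004,"grip": 22},{"wx": 0.02,"wy": 0,"wz": 0,"tx": 0,"ty": 0.025,"tz": -0.003,"grip": 22},{"wx": 0.02,"wy": 0,"wz": 0,"tx": 0,"ty": 0.025,"tz": -0.002,"grip": 22},{"wx": 0.02,"wy": 0,"wz": 0,"tx": 0,"ty": 0.025,"tz": -0.001,"grip": 22},{"wx": 0.02,"wy": 0,"wz": 0,"tx": 0,"ty": 0.025,"tz": -0.001,"grip": 22},{"wx": 0.02,"wy": 0,"wz": 0,"tx": 0,"ty": 0.025,"tz": 0,"grip": 22},{"wx": 0.02,"wy": 0,"wz": 0,"tx": 0,"ty": 0.025,"tz": 0,"grip": 22},{"wx": 0.02,"wy": 0,"wz": 0,"tx": 0,"ty": 0.025,"tz": 0.001,"grip": 22},{"wx": 0.02,"wy": 0,"wz": 0,"tx": 0,"ty": 0.025,"tz": 0.001,"grip": 22},{"wx": 0.02,"wy": 0,"wz": 0,"tx": 0,"ty": 0.025,"tz": 0.002,"grip": 22},{"wx": 0.02,"wy": 0,"wz": 0,"tx": 0,"ty": 0.025,"tz": 0.002,"grip": 22},{"wx": 0,"wy": 0,"wz": 0,"tx": 0,"ty": 0,"tz": 0,"grip": 22}]}}

```text
time: 7.07
ee_pos: [0.7003, 0.0755, 0.295]
eef_rot: [-1.997, -2.405, 0.021]
force: [4.2, -0.3, 1.0]
gripper_width: 0.0222
```

```bash
python3 -c "
from arc import *
st(92,.013)
a=bot.read_camera('wrist');b=bot.read_camera('top')
cv2.imwrite('pics/w5.png',np.hstack([a[:,:],b[60:220,140:310].repeat(2,0).repeat(2,1)[:320].tolist() and cv2.copyMakeBorder(cv2.resize(b[60:220,160:290],(286,352)),0,32,0,0,0)]))"
```

```text
t 7.0667 pos [0.7003 0.0755 0.295 ] q [ 0.205  0.679 -0.777  1.202  0.451  1.451 -0.33 ] F [ 4.2 -0.3  1. ] w 0.0222
to target in tool axes /0.3: [-0.001 -0.617  0.354] turn/60deg: [ 0.014 -0.003  0.002]
```

View pics/w5.png

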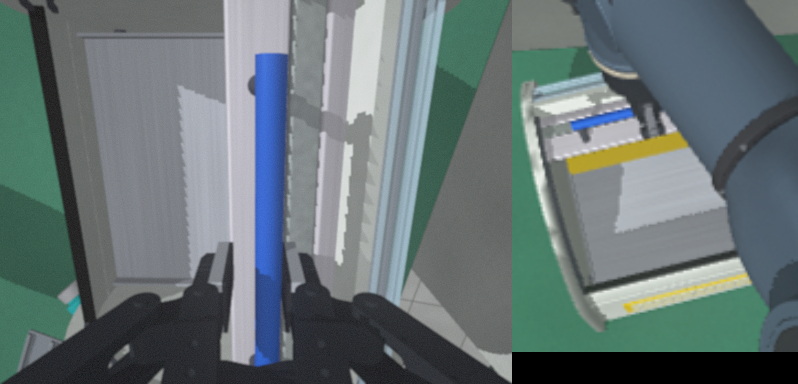

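The tray is visible and the bar now leans on the rear finger, so it is past the balance point. I'll back straight out and let it run on.

Emit:
{"name": "jog_arm", "arguments": {"plan": [{"wx": 0,"wy": 0,"wz": 0,"tx": 0,"ty": 0.01,"tz": 0,"grip": 24},{"wx": 0,"wy": 0,"wz": 0,"tx": 0,"ty": 0.01,"tz": 0,"grip": 24},{"wx": 0,"wy": 0,"wz": 0,"tx": 0,"ty": 0,"tz": -0.04,"grip": 24},{"wx": 0,"wy": 0,"wz": 0,"tx": 0,"ty": 0,"tz": -0.06,"grip": 24},{"wx": 0,"wy": 0,"wz": 0,"tx": 0,"ty": 0,"tz": -0.08,"grip": 24},{"wx": 0,"wy": 0,"wz": 0,"tx": 0,"ty": 0,"tz": -0.08,"grip": 40},{"wx": 0,"wy": 0,"wz": 0,"tx": 0,"ty": -0.05,"tz": -0.05,"grip": 60},{"wx": 0,"wy": 0,"wz": 0,"tx": 0,"ty": -0.05,"tz": 0,"grip": 60},{"wx": 0,"wy": 0,"wz": 0,"tx": 0,"ty": 0,"tz": 0,"grip": 60},{"wx": 0,"wy": 0,"wz": 0,"tx": 0,"ty": 0,"tz": 0,"grip": 60},{"wx": 0,"wy": 0,"wz": 0,"tx": 0,"ty": 0,"tz": 0,"grip": 60},{"wx": 0,"wy": 0,"wz": 0,"tx": 0,"ty": 0,"tz": 0,"grip": 60}]}}

```text
time: 8.17
ee_pos: [0.6775, 0.0713, 0.3872]
eef_rot: [-1.999, -2.407, 0.029]
force: [-0.1, -0.3, 0.2]
gripper_width: 0.06
```

```bash
python3 -c "
from arc import *
st(90,-.08)
m=bot.camera_model('wrist');a=bot.read_camera('wrist')
for th in (98,113.8):
    t=np.radians(th);b=AX-.18*np.cos(t)*U+.18*np.sin(t)*Z
    print(th,proj(m,b),proj(m,b+.09*V),proj(m,b-.09*V))
cv2.imwrite('pics/w6.png',a)"
```

```text
t 8.1667 pos [0.6775 0.0713 0.3872] q [ 0.2    0.605 -0.789  1.086  0.411  1.621 -0.294] F [-0.1 -0.3  0.2] w 0.06
to target in tool axes /0.3: [-0.    -0.537  0.351] turn/60deg: [-0.021  0.002  0.002]
98 [295.00076885 204.46829967] [300.31957093  68.46528353] [290.78610763 312.23817545]
113.8 [357.61375103 199.05417547] [370.40355221  69.72904892] [347.36403967 302.69497488]
```

View pics/w6.png

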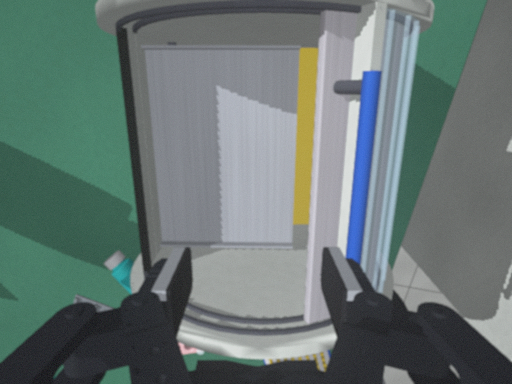

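The bar's top end at (372,72) matches the prediction for the stop at 113.8° (370,70), so the shutter is fully open and free. Now I go to the vial.

```bash
cat >> h.py <<'E'
def down(az):
    a=np.radians(az);x=np.array([np.cos(a),np.sin(a),0]);z=-Z
    return R.from_matrix(np.stack([x,np.cross(z,x),z],1))
def plan(p1,r1,n,grip):
    from cell import bot
    s=bot.observe();o,p,r=rows(s["ee_pos"],R.from_rotvec(s["eef_rot"]),np.array(p1),r1,n);show(o,grip)
E
python3 -c "
from h import *
plan([.4325,-.347,.25],down(77),14,70)"
```

```text
[{"wx":-0.001,"wy":0,"wz":0.028,"tx":-0.087,"ty":-0.075,"tz":0.034,"grip":70},{"wx":-0.001,"wy":0,"wz":0.028,"tx":-0.089,"ty":-0.072,"tz":0.035,"grip":70},{"wx":-0.001,"wy":0,"wz":0.028,"tx":-0.092,"ty":-0.07,"tz":0.034,"grip":70},{"wx":-0.001,"wy":0,"wz":0.028,"tx":-0.093,"ty":-0.067,"tz":0.034,"grip":70},{"wx":-0.001,"wy":0,"wz":0.028,"tx":-0.096,"ty":-0.064,"tz":0.035,"grip":70},{"wx":-0.001,"wy":0,"wz":0.028,"tx":-0.097,"ty":-0.062,"tz":0.034,"grip":70},{"wx":-0.001,"wy":0,"wz":0.028,"tx":-0.099,"ty":-0.059,"tz":0.034,"grip":70},{"wx":-0.001,"wy":0,"wz":0.028,"tx":-0.1,"ty":-0.055,"tz":0.034,"grip":70},{"wx":-0.001,"wy":0,"wz":0.028,"tx":-0.103,"ty":-0.053,"tz":0.034,"grip":70},{"wx":-0.001,"wy":0,"wz":0.028,"tx":-0.103,"ty":-0.05,"tz":0.034,"grip":70},{"wx":-0.001,"wy":0,"wz":0.028,"tx":-0.105,"ty":-0.047,"tz":0.033,"grip":70},{"wx":-0.001,"wy":0,"wz":0.028,"tx":-0.107,"ty":-0.044,"tz":0.034,"grip":70},{"wx":-0.001,"wy":0,"wz":0.028,"tx":-0.108,"ty":-0.04,"tz":0.034,"grip":70},{"wx":-0.001,"wy":0,"wz":0.028,"tx":-0.108,"ty":-0.038,"tz":0.034,"grip":70}]
```

Emit:
{"name": "jog_arm", "arguments": {"plan": [{"wx": -0.001,"wy": 0,"wz": 0.028,"tx": -0.087,"ty": -0.075,"tz": 0.0,"grip": 70},{"wx": -0.001,"wy": 0,"wz": 0.028,"tx": -0.089,"ty": -0.072,"tz": 0.0,"grip": 70},{"wx": -0.001,"wy": 0,"wz": 0.028,"tx": -0.092,"ty": -0.07,"tz": 0.0,"grip": 70},{"wx": -0.001,"wy": 0,"wz": 0.028,"tx": -0.093,"ty": -0.067,"tz": 0.0,"grip": 70},{"wx": -0.001,"wy": 0,"wz": 0.028,"tx": -0.096,"ty": -0.064,"tz": 0.0,"grip": 70},{"wx": -0.001,"wy": 0,"wz": 0.028,"tx": -0.097,"ty": -0.062,"tz": 0.034,"grip": 70},{"wx": -0.001,"wy": 0,"wz": 0.028,"tx": -0.099,"ty": -0.059,"tz": 0.055,"grip": 70},{"wx": -0.001,"wy": 0,"wz": 0.028,"tx": -0.1,"ty": -0.055,"tz": 0.055,"grip": 70},{"wx": -0.001,"wy": 0,"wz": 0.028,"tx": -0.103,"ty": -0.053,"tz": 0.055,"grip": 70},{"wx": -0.001,"wy": 0,"wz": 0.028,"tx": -0.103,"ty": -0.05,"tz": 0.055,"grip": 70},{"wx": -0.001,"wy": 0,"wz": 0.028,"tx": -0.105,"ty": -0.047,"tz": 0.055,"grip": 70},{"wx": -0.001,"wy": 0,"wz": 0.028,"tx": -0.107,"ty": -0.044,"tz": 0.055,"grip": 70},{"wx": -0.001,"wy": 0,"wz": 0.028,"tx": -0.108,"ty": -0.04,"tz": 0.055,"grip": 70},{"wx": -0.001,"wy": 0,"wz": 0.028,"tx": -0.108,"ty": -0.038,"tz": 0.055,"grip": 70},{"wx": 0,"wy": 0,"wz": 0,"tx": 0,"ty": 0,"tz": 0,"grip": 70},{"wx": 0,"wy": 0,"wz": 0,"tx": 0,"ty": 0,"tz": 0,"grip": 70}]}}

```text
time: 9.55
ee_pos: [0.4311, -0.3485, 0.2497]
eef_rot: [-2.46, -1.951, 0.015]
force: [0.7, 0.7, -0.3]
gripper_width: 0.07
```

Run:
```python
from st import *
m=bot.camera_model('wrist');s=bot.observe();a=bot.read_camera('wrist')
cv2.imwrite('pics/w7.png',a);print(s["time"],s["ee_pos"],s["joint_positions"].round(2),R.from_rotvec(s["eef_rot"]).as_matrix().round(3).tolist())
print("tcp axis at vial height",proj(m,[.4325,-.347,.028]))
h=cv2.cvtColor(a,cv2.COLOR_BGR2HSV);mk=cv2.inRange(h,(5,90,50),(22,255,255))
mk=cv2.morphologyEx(mk,cv2.MORPH_OPEN,np.ones((3,3)))
n,l,stt,c=cv2.connectedComponentsWithStats(mk)
for i in range(1,n):
    if stt[i,4]>60:print(stt[i],c[i],onz(m,c[i],.035))
```

```text
9.55 [ 0.43106377 -0.3485462   0.2497335 ] [ 1.04  0.44 -0.67  1.71  0.31  1.1   0.05] [[0.228, 0.974, -0.009], [0.974, -0.228, -0.004], [-0.006, -0.007, -1.0]]
tcp axis at vial height [259.4141656  159.03231967]
[244 139  34  22 685] [260.52262774 149.45109489] [ 0.43635434 -0.33561127  0.035     ]
[244 187  33   9 191] [259.39790576 191.37172775] [ 0.42449376 -0.38157278  0.035     ]
```

View pics/w7.png

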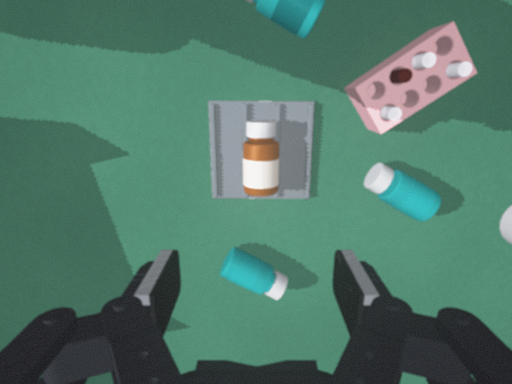

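The amber vial with its white cap lies on the mat at (261,158), its axis lined up with the tool. The turquoise ones at (255,275), (402,192) and (292,10) are not meant.

Run:
```python
from st import *
m=bot.camera_model('wrist')
a=onz(m,(261.3,121),.03);b=onz(m,(261,195),.03);print(a,b,np.linalg.norm(a-b),(a+b)/2,np.degrees(np.arctan2(*(a-b)[1::-1])))
a=onz(m,(244,165),.024);b=onz(m,(278.5,165),.024);print(a,b,np.linalg.norm(a-b))
for c in [(.4325,-.347)]: plan([*c,.0135],down(77),8,70)
```

```text
[ 0.44581439 -0.30533125  0.03      ] [ 0.42714955 -0.38647547  0.03      ] 0.08326320510979393 [ 0.43648197 -0.34590336  0.03      ] 77.04611490883448
[ 0.41584894 -0.34920801  0.024     ] [ 0.45397583 -0.35794218  0.024     ] 0.03911451397828162
[{"wx":-0.001,"wy":0.001,"wz":0,"tx":0.001,"ty":0,"tz":0.099,"grip":70},{"wx":-0.001,"wy":0.001,"wz":0,"tx":0,"ty":0.001,"tz":0.099,"grip":70},{"wx":-0.001,"wy":0.001,"wz":0,"tx":0,"ty":0,"tz":0.099,"grip":70},{"wx":-0.001,"wy":0.001,"wz":0,"tx":0,"ty":0,"tz":0.098,"grip":70},{"wx":-0.001,"wy":0.001,"wz":0,"tx":0.001,"ty":0,"tz":0.099,"grip":70},{"wx":-0.001,"wy":0.001,"wz":0,"tx":0,"ty":0,"tz":0.099,"grip":70},{"wx":-0.001,"wy":0.001,"wz":0,"tx":0,"ty":0,"tz":0.099,"grip":70},{"wx":-0.001,"wy":0.001,"wz":0,"tx":-0.001,"ty":-0.001,"tz":0.099,"grip":70}]
```

Emit:
{"name": "jog_arm", "arguments": {"plan": [{"wx": -0.004,"wy": 0.006,"wz": 0,"tx": 0.006,"ty": 0.012,"tz": 0.1,"grip": 70},{"wx": -0.004,"wy": 0,"wz": 0,"tx": 0,"ty": 0,"tz": 0.12,"grip": 70},{"wx": 0,"wy": 0,"wz": 0,"tx": 0,"ty": 0,"tz": 0.12,"grip": 70},{"wx": 0,"wy": 0,"wz": 0,"tx": 0,"ty": 0,"tz": 0.12,"grip": 70},{"wx": 0,"wy": 0,"wz": 0,"tx": 0,"ty": 0,"tz": 0.12,"grip": 70},{"wx": 0,"wy": 0,"wz": 0,"tx": 0,"ty": 0,"tz": 0.1,"grip": 70},{"wx": 0,"wy": 0,"wz": 0,"tx": 0,"ty": 0,"tz": 0.06,"grip": 70},{"wx": 0,"wy": 0,"wz": 0,"tx": 0,"ty": 0,"tz": 0.03,"grip": 70},{"wx": 0,"wy": 0,"wz": 0,"tx": 0,"ty": 0,"tz": 0,"grip": 70}]}}

```text
time: 10.35
ee_pos: [0.4379, -0.3446, 0.019]
eef_rot: [2.454, 1.959, 0.003]
force: [0.3, 0.8, -0.3]
gripper_width: 0.07
```

Run:
```python
from st import *
s=bot.observe();a=bot.read_camera('wrist')
cv2.imwrite('pics/w8.png',a);print(s["time"],s["ee_pos"],s["force"],R.from_rotvec(s["eef_rot"]).as_matrix().round(3).tolist())
```

```text
10.35 [ 0.43786816 -0.34463349  0.01903796] [ 0.31632894  0.82165874 -0.29640083] [[0.221, 0.975, 0.002], [0.975, -0.221, 0.0], [0.001, 0.002, -1.0]]
```

View pics/w8.png

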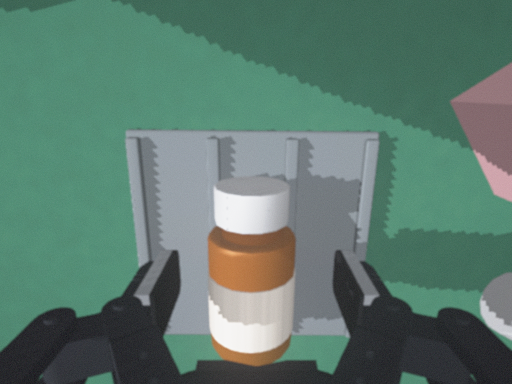

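The vial sits midway between the fingers. I'll lower 5 mm more and close.

Emit:
{"name": "jog_arm", "arguments": {"plan": [{"wx": 0,"wy": 0,"wz": 0,"tx": -0.005,"ty": -0.006,"tz": 0.017,"grip": 70},{"wx": 0,"wy": 0,"wz": 0,"tx": 0,"ty": 0,"tz": 0,"grip": 55},{"wx": 0,"wy": 0,"wz": 0,"tx": 0,"ty": 0,"tz": 0,"grip": 45},{"wx": 0,"wy": 0,"wz": 0,"tx": 0,"ty": 0,"tz": 0,"grip": 36},{"wx": 0,"wy": 0,"wz": 0,"tx": 0,"ty": 0,"tz": 0,"grip": 36},{"wx": 0,"wy": 0,"wz": 0,"tx": 0,"ty": 0,"tz": 0,"grip": 36},{"wx": 0,"wy": 0,"wz": 0,"tx": 0,"ty": 0,"tz": 0,"grip": 36},{"wx": 0,"wy": 0,"wz": 0,"tx": 0,"ty": 0,"tz": 0,"grip": 36}], "squeeze": 25}}

```text
time: 11.07
ee_pos: [0.4354, -0.3478, 0.0162]
eef_rot: [2.454, 1.953, 0.003]
force: [-1.2, 0.2, 6.8]
gripper_width: 0.0388
```

Emit:
{"name": "jog_arm", "arguments": {"plan": [{"wx": 0,"wy": 0,"wz": 0,"tx": 0,"ty": 0,"tz": -0.03,"grip": 36},{"wx": 0,"wy": 0,"wz": 0,"tx": 0,"ty": 0,"tz": -0.06,"grip": 36},{"wx": 0,"wy": 0,"wz": 0,"tx": 0,"ty": 0,"tz": -0.1,"grip": 36},{"wx": 0,"wy": 0,"wz": 0,"tx": 0,"ty": 0,"tz": -0.1,"grip": 36},{"wx": 0,"wy": 0,"wz": 0,"tx": 0,"ty": 0,"tz": -0.06,"grip": 36},{"wx": 0,"wy": 0,"wz": 0,"tx": 0,"ty": 0,"tz": 0,"grip": 36}], "squeeze": 25}}

```text
time: 11.57
ee_pos: [0.4366, -0.3481, 0.1247]
eef_rot: [2.45, 1.951, 0.005]
force: [0.0, -0.4, -1.0]
gripper_width: 0.039
```

Run:
```python
from st import *
s=bot.observe();a=bot.read_camera('wrist')
cv2.imwrite('pics/w9.png',a);print(s["time"],s["ee_pos"],s["force"],s["gripper_width"])
print(AX-.066*U)
```

```text
11.5667 [ 0.43657403 -0.3480668   0.12466874] [ 0.04113822 -0.35808076 -1.0437786 ] 0.03900498559710672
[0.61227733 0.05877739 0.1294    ]
```

View pics/w9.png

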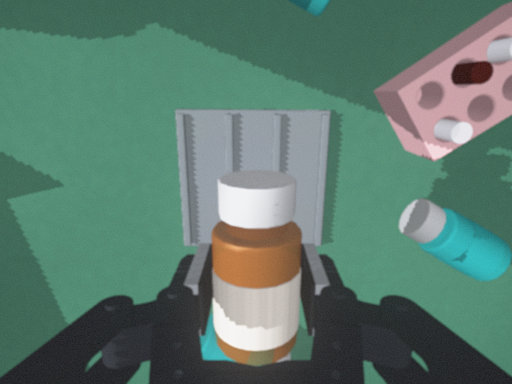

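The vial is held at 39 mm opening and its bottom is well clear. Now I carry it up and over to a point above tray_mid.

Run:
```python
from h import *
from cell import bot
s=bot.observe();p=s["ee_pos"];r=R.from_rotvec(s["eef_rot"])
o,p,r=rows(p,r,p+[0.02,.04,.22],down(82),7);show(o,36)
o,p,r=rows(p,r,np.array([.6123,.0588,.36]),ori(90),12);show(o,36)
```

```text
[{"wx":0.001,"wy":0,"wz":-0.012,"tx":0.02,"ty":0.006,"tz":-0.105,"grip":36},{"wx":0.001,"wy":0,"wz":-0.012,"tx":0.021,"ty":0.006,"tz":-0.105,"grip":36},{"wx":0.001,"wy":0,"wz":-0.012,"tx":0.02,"ty":0.006,"tz":-0.104,"grip":36},{"wx":0.001,"wy":0,"wz":-0.012,"tx":0.02,"ty":0.006,"tz":-0.105,"grip":36},{"wx":0.001,"wy":0,"wz":-0.012,"tx":0.02,"ty":0.006,"tz":-0.105,"grip":36},{"wx":0.001,"wy":0,"wz":-0.012,"tx":0.02,"ty":0.007,"tz":-0.105,"grip":36},{"wx":0.001,"wy":0,"wz":-0.012,"tx":0.02,"ty":0.007,"tz":-0.105,"grip":36}]
[{"wx":0,"wy":0,"wz":-0.026,"tx":0.107,"ty":0.029,"tz":-0.005,"grip":36},{"wx":0,"wy":0,"wz":-0.026,"tx":0.106,"ty":0.032,"tz":-0.005,"grip":36},{"wx":0,"wy":0,"wz":-0.026,"tx":0.105,"ty":0.035,"tz":-0.005,"grip":36},{"wx":0,"wy":0,"wz":-0.026,"tx":0.104,"ty":0.037,"tz":-0.005,"grip":36},{"wx":0,"wy":0,"wz":-0.026,"tx":0.103,"ty":0.041,"tz":-0.006,"grip":36},{"wx":0,"wy":0,"wz":-0.026,"tx":0.102,"ty":0.043,"tz":-0.005,"grip":36},{"wx":0,"wy":0,"wz":-0.026,"tx":0.101,"ty":0.046,"tz":-0.005,"grip":36},{"wx":0,"wy":0,"wz":-0.026,"tx":0.099,"ty":0.049,"tz":-0.005,"grip":36},{"wx":0,"wy":0,"wz":-0.026,"tx":0.098,"ty":0.051,"tz":-0.005,"grip":36},{"wx":0,"wy":0,"wz":-0.026,"tx":0.097,"ty":0.055,"tz":-0.005,"grip":36},{"wx":0,"wy":0,"wz":-0.026,"tx":0.095,"ty":0.056,"tz":-0.005,"grip":36},{"wx":0,"wy":0,"wz":-0.026,"tx":0.094,"ty":0.06,"tz":-0.005,"grip":36}]
```

Emit:
{"name": "jog_arm", "arguments": {"plan": [{"wx": 0,"wy": 0,"wz": -0.012,"tx": 0.02,"ty": 0.006,"tz": -0.105,"grip": 36},{"wx": 0,"wy": 0,"wz": -0.012,"tx": 0.02,"ty": 0.006,"tz": -0.105,"grip": 36},{"wx": 0,"wy": 0,"wz": -0.012,"tx": 0.02,"ty": 0.006,"tz": -0.105,"grip": 36},{"wx": 0,"wy": 0,"wz": -0.012,"tx": 0.02,"ty": 0.006,"tz": -0.105,"grip": 36},{"wx": 0,"wy": 0,"wz": -0.012,"tx": 0.02,"ty": 0.006,"tz": -0.105,"grip": 36},{"wx": 0,"wy": 0,"wz": -0.012,"tx": 0.02,"ty": 0.006,"tz": -0.105,"grip": 36},{"wx": 0,"wy": 0,"wz": -0.012,"tx": 0.02,"ty": 0.006,"tz": -0.105,"grip": 36},{"wx": 0,"wy": 0,"wz": -0.026,"tx": 0.107,"ty": 0.029,"tz": -0.005,"grip": 36},{"wx": 0,"wy": 0,"wz": -0.026,"tx": 0.106,"ty": 0.032,"tz": -0.005,"grip": 36},{"wx": 0,"wy": 0,"wz": -0.026,"tx": 0.105,"ty": 0.035,"tz": -0.005,"grip": 36},{"wx": 0,"wy": 0,"wz": -0.026,"tx": 0.104,"ty": 0.037,"tz": -0.005,"grip": 36},{"wx": 0,"wy": 0,"wz": -0.026,"tx": 0.103,"ty": 0.041,"tz": -0.005,"grip": 36},{"wx": 0,"wy": 0,"wz": -0.026,"tx": 0.102,"ty": 0.043,"tz": -0.005,"grip": 36},{"wx": 0,"wy": 0,"wz": -0.026,"tx": 0.101,"ty": 0.046,"tz": -0.005,"grip": 36},{"wx": 0,"wy": 0,"wz": -0.026,"tx": 0.099,"ty": 0.049,"tz": -0.005,"grip": 36},{"wx": 0,"wy": 0,"wz": -0.026,"tx": 0.098,"ty": 0.051,"tz": -0.005,"grip": 36},{"wx": 0,"wy": 0,"wz": -0.026,"tx": 0.097,"ty": 0.055,"tz": -0.005,"grip": 36},{"wx": 0,"wy": 0,"wz": -0.026,"tx": 0.095,"ty": 0.056,"tz": -0.005,"grip": 36},{"wx": 0,"wy": 0,"wz": -0.026,"tx": 0.094,"ty": 0.06,"tz": -0.005,"grip": 36},{"wx": 0,"wy": 0,"wz": 0,"tx": 0,"ty": 0,"tz": 0,"grip": 36}]}}

```text
time: 13.28
ee_pos: [0.6108, 0.0667, 0.3574]
eef_rot: [-1.99, -2.431, -0.005]
force: [-2.5, 1.1, -1.7]
gripper_width: 0.0392
```

Run:
```python
from st import *
s=bot.observe();a=bot.read_camera('wrist')
cv2.imwrite('pics/w10.png',a);print(s["time"],s["ee_pos"],s["force"],s["gripper_width"],s["joint_positions"].round(2))
r=R.from_rotvec(s["eef_rot"]);T=ori(90);print((r.inv()*T).as_rotvec()/np.radians(60),r.inv().apply(np.array([.6123,.0588,.20])-s["ee_pos"])/.3)
```

```text
13.2833 [0.610818   0.06666283 0.35737894] [-2.47263373  1.07674226 -1.71649232] 0.03921172527608136 [ 0.32  0.5  -0.86  1.38  0.37  1.43 -0.33]
[ 0.00236127 -0.00208535  0.01535065] [-0.02780377 -0.00164906  0.52453507]
```

View pics/w10.png

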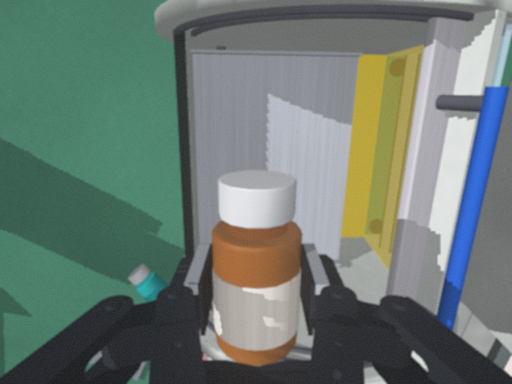

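The shutter is still open with its bar at (480,200), and the vial is crosswise above the tray. I'll lower it in.

Emit:
{"name": "jog_arm", "arguments": {"plan": [{"wx": 0.002,"wy": -0.002,"wz": 0.015,"tx": -0.026,"ty": 0,"tz": 0.07,"grip": 36},{"wx": 0,"wy": 0,"wz": 0,"tx": 0,"ty": 0,"tz": 0.09,"grip": 36},{"wx": 0,"wy": 0,"wz": 0,"tx": 0,"ty": 0,"tz": 0.09,"grip": 36},{"wx": 0,"wy": 0,"wz": 0,"tx": 0,"ty": 0,"tz": 0.09,"grip": 36},{"wx": 0,"wy": 0,"wz": 0,"tx": 0,"ty": 0,"tz": 0.09,"grip": 36},{"wx": 0,"wy": 0,"wz": 0,"tx": 0,"ty": 0,"tz": 0.07,"grip": 36},{"wx": 0,"wy": 0,"wz": 0,"tx": 0,"ty": 0,"tz": 0.07,"grip": 36},{"wx": 0,"wy": 0,"wz": 0,"tx": 0,"ty": 0,"tz": 0.04,"grip": 36},{"wx": 0,"wy": 0,"wz": 0,"tx": 0,"ty": 0,"tz": 0,"grip": 36}]}}

```text
time: 14.08
ee_pos: [0.6107, 0.049, 0.1723]
eef_rot: [2.021, 2.404, -0.01]
force: [-0.9, -0.5, -0.7]
gripper_width: 0.039
```

Run:
```python
from st import *
s=bot.observe();a=bot.read_camera('wrist')
cv2.imwrite('pics/w11.png',a);print(s["time"],s["ee_pos"],s["force"],s["gripper_width"],s["joint_positions"].round(2))
r=R.from_rotvec(s["eef_rot"]);T=ori(90);print((r.inv()*T).as_rotvec()/np.radians(60),r.inv().apply(np.array([.6123,.0588,.125])-s["ee_pos"])/.3)
```

```text
14.0833 [0.61066233 0.04901595 0.17234251] [-0.86805304 -0.48958842 -0.65182315] 0.0389943538659291 [ 0.31  0.63 -0.78  1.67  0.5   1.06 -0.46]
[-0.00427694  0.0045816  -0.01017626] [0.03195377 0.01167558 0.1576057 ]
```

View pics/w11.png

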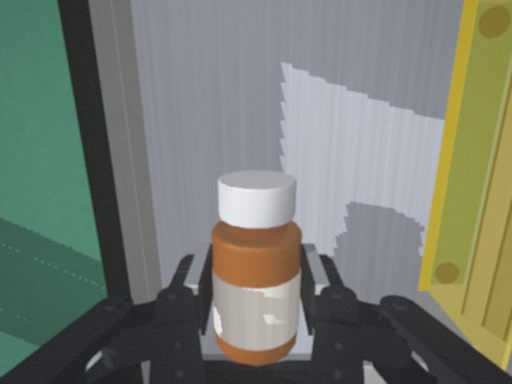

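Emit:
{"name": "jog_arm", "arguments": {"plan": [{"wx": -0.004,"wy": 0.004,"wz": -0.01,"tx": 0.03,"ty": 0.01,"tz": 0.03,"grip": 36},{"wx": 0,"wy": 0,"wz": 0,"tx": 0,"ty": 0,"tz": 0.04,"grip": 36},{"wx": 0,"wy": 0,"wz": 0,"tx": 0,"ty": 0,"tz": 0.03,"grip": 36},{"wx": 0,"wy": 0,"wz": 0,"tx": 0,"ty": 0,"tz": 0.02,"grip": 36},{"wx": 0,"wy": 0,"wz": 0,"tx": 0,"ty": 0,"tz": 0.015,"grip": 36},{"wx": 0,"wy": 0,"wz": 0,"tx": 0,"ty": 0,"tz": 0,"grip": 36},{"wx": 0,"wy": 0,"wz": 0,"tx": 0,"ty": 0,"tz": 0,"grip": 36}]}}

```text
time: 14.72
ee_pos: [0.614, 0.0599, 0.1349]
eef_rot: [2.006, 2.413, 0.006]
force: [0.6, -0.0, -0.5]
gripper_width: 0.0391
```

Run:
```python
from st import *
s=bot.observe();a=bot.read_camera('wrist')
cv2.imwrite('pics/w12.png',a);print(s["time"],s["ee_pos"],s["force"],s["gripper_width"])
r=R.from_rotvec(s["eef_rot"]);T=ori(90);print((r.inv()*T).as_rotvec()/np.radians(60),r.inv().apply(np.array([.6123,.0588,.125])-s["ee_pos"])/.3)
```

```text
14.7167 [0.61400564 0.05989341 0.13490553] [ 0.57861362 -0.02254828 -0.50338623] 0.03906333062337527
[0.00471682 0.00030099 0.0004933 ] [-0.00253507 -0.00641832  0.03298795]
```

View pics/w12.png

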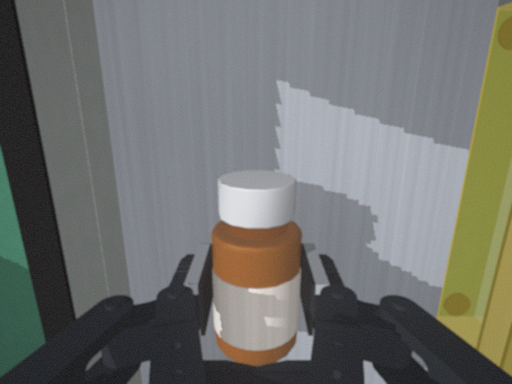

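Emit:
{"name": "jog_arm", "arguments": {"plan": [{"wx": 0,"wy": 0,"wz": 0,"tx": 0,"ty": 0,"tz": 0.012,"grip": 36},{"wx": 0,"wy": 0,"wz": 0,"tx": 0,"ty": 0,"tz": 0.012,"grip": 36},{"wx": 0,"wy": 0,"wz": 0,"tx": 0,"ty": 0,"tz": 0.012,"grip": 36},{"wx": 0,"wy": 0,"wz": 0,"tx": 0,"ty": 0,"tz": 0.006,"grip": 36},{"wx": 0,"wy": 0,"wz": 0,"tx": 0,"ty": 0,"tz": 0,"grip": 36},{"wx": 0,"wy": 0,"wz": 0,"tx": 0,"ty": 0,"tz": 0,"grip": 36},{"wx": 0,"wy": 0,"wz": 0,"tx": 0,"ty": 0,"tz": 0,"grip": 36},{"wx": 0,"wy": 0,"wz": 0,"tx": 0,"ty": 0,"tz": 0,"grip": 36}]}}

```text
time: 15.43
ee_pos: [0.6142, 0.06, 0.1226]
eef_rot: [2.006, 2.413, 0.006]
force: [0.3, -0.9, -1.3]
gripper_width: 0.0388
```

Run:
```python
from st import *
s=bot.observe();a=bot.read_camera('wrist')
cv2.imwrite('pics/w13.png',a);print(s["time"],s["ee_pos"],s["force"],s["gripper_width"])
```

```text
15.4333 [0.61417474 0.0600131  0.12259685] [ 0.34121377 -0.92314573 -1.3070994 ] 0.03884879887015924
```

View pics/w13.png

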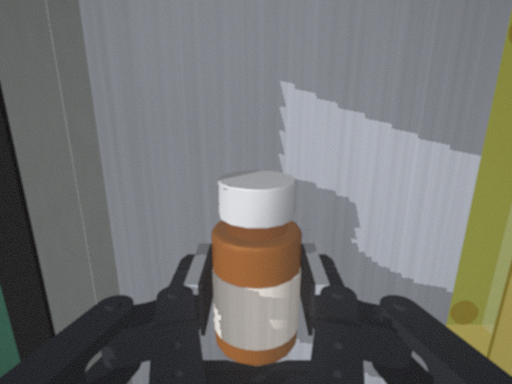

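Emit:
{"name": "jog_arm", "arguments": {"plan": [{"wx": 0,"wy": 0,"wz": 0,"tx": 0,"ty": 0,"tz": 0.01,"grip": 36},{"wx": 0,"wy": 0,"wz": 0,"tx": 0,"ty": 0,"tz": 0,"grip": 36},{"wx": 0,"wy": 0,"wz": 0,"tx": 0,"ty": 0,"tz": 0,"grip": 36}]}}

```text
time: 15.73
ee_pos: [0.614, 0.0599, 0.1192]
eef_rot: [2.006, 2.413, 0.006]
force: [-0.5, 0.4, -0.4]
gripper_width: 0.0394
```

Run:
```python
from st import *
s=bot.observe();a=bot.read_camera('wrist')
cv2.imwrite('pics/w14.png',a);print(s["time"],s["ee_pos"],s["force"],s["gripper_width"])
```

```text
15.7333 [0.61397319 0.05993704 0.11920769] [-0.48288593  0.43944034 -0.39623507] 0.03942227348845149
```

View pics/w14.png

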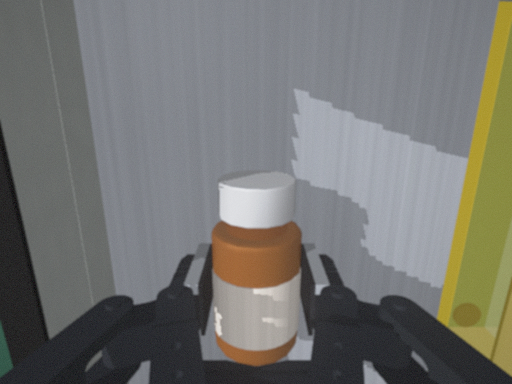

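The tray's rear edge has started to dip (its yellow border moved from column 490 to 475), so the vial is resting on it. I'll open gently, then lift.

Emit:
{"name": "jog_arm", "arguments": {"plan": [{"wx": 0,"wy": 0,"wz": 0,"tx": 0,"ty": 0,"tz": 0,"grip": 42},{"wx": 0,"wy": 0,"wz": 0,"tx": 0,"ty": 0,"tz": 0,"grip": 46},{"wx": 0,"wy": 0,"wz": 0,"tx": 0,"ty": 0,"tz": 0,"grip": 50},{"wx": 0,"wy": 0,"wz": 0,"tx": 0,"ty": 0,"tz": 0,"grip": 56},{"wx": 0,"wy": 0,"wz": 0,"tx": 0,"ty": 0,"tz": 0,"grip": 62},{"wx": 0,"wy": 0,"wz": 0,"tx": 0,"ty": 0,"tz": 0,"grip": 62}]}}

```text
time: 16.28
ee_pos: [0.6141, 0.06, 0.1195]
eef_rot: [2.006, 2.413, 0.006]
force: [-0.0, 0.1, 1.2]
gripper_width: 0.0619
```

Run:
```python
from st import *
s=bot.observe();a=bot.read_camera('wrist')
cv2.imwrite('pics/w15.png',a);print(s["time"],s["ee_pos"],s["force"],s["gripper_width"])
```

```text
16.2833 [0.61411521 0.05995887 0.11946015] [-0.01818206  0.1474989   1.156406  ] 0.061922526614860786
```

View pics/w15.png

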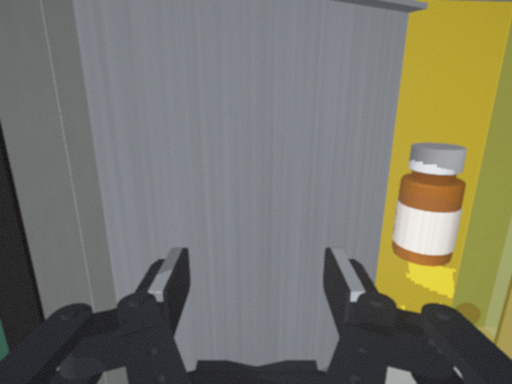

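The tray has tipped and the vial has rolled off into the bin at (430,205). I'll lift straight out.

Emit:
{"name": "jog_arm", "arguments": {"plan": [{"wx": 0,"wy": 0,"wz": 0,"tx": 0,"ty": 0,"tz": -0.04,"grip": 62},{"wx": 0,"wy": 0,"wz": 0,"tx": 0,"ty": 0,"tz": -0.08,"grip": 62},{"wx": 0,"wy": 0,"wz": 0,"tx": 0,"ty": 0,"tz": -0.1,"grip": 62},{"wx": 0,"wy": 0,"wz": 0,"tx": 0,"ty": 0,"tz": -0.1,"grip": 62},{"wx": 0,"wy": 0,"wz": 0,"tx": 0,"ty": 0,"tz": -0.1,"grip": 62},{"wx": 0,"wy": 0,"wz": 0,"tx": 0,"ty": 0,"tz": -0.1,"grip": 62},{"wx": 0,"wy": 0,"wz": 0,"tx": 0,"ty": 0,"tz": -0.1,"grip": 62},{"wx": 0,"wy": 0,"wz": 0,"tx": 0,"ty": 0,"tz": -0.1,"grip": 62},{"wx": 0,"wy": 0,"wz": 0,"tx": 0,"ty": 0,"tz": -0.08,"grip": 62},{"wx": 0,"wy": 0,"wz": 0,"tx": 0,"ty": 0,"tz": 0,"grip": 62},{"wx": 0,"wy": 0,"wz": 0,"tx": 0,"ty": 0,"tz": 0,"grip": 62},{"wx": 0,"wy": 0,"wz": 0,"tx": 0,"ty": 0,"tz": 0,"grip": 62},{"wx": 0,"wy": 0,"wz": 0,"tx": 0,"ty": 0,"tz": 0,"grip": 62}]}}

```text
time: 17.42
ee_pos: [0.6124, 0.0595, 0.3586]
eef_rot: [2.006, 2.414, 0.004]
force: [0.1, -0.7, -0.1]
gripper_width: 0.0616
```

Run:
```python
from st import *
s=bot.observe();a=bot.read_camera('wrist');b=bot.read_camera('scene');m=bot.camera_model('wrist')
cv2.imwrite('pics/w16.png',a);cv2.imwrite('pics/s16.png',b);print(s["time"],s["ee_pos"],s["force"],s["gripper_width"])
O=AX*[1,1,0]
# tray rear edge: axle + 108mm-> unit x -.108+.108=0.. level z .111 vs tipped .5
for t in (0,.5):
    for y in(.12,-.12):
        p=O-.108*U+.107*Z+ .15*0*U; e=p+(.108+.042-.042)*(np.cos(t)*U-np.sin(t)*Z)+.004*Z+y*V;print(t,y,proj(m,e))
t=np.radians(113.8);bb=AX-.18*np.cos(t)*U+.18*np.sin(t)*Z;print("bar",proj(m,bb+.09*V))
```

```text
17.4167 [0.61236589 0.05953475 0.35855609] [ 0.09612331 -0.71869921 -0.12874742] 0.061591626486532026
0 0.12 [317.25603141  48.86270458]
0 -0.12 [306.88949894 249.51028458]
0.5 0.12 [299.04821786  53.81286833]
0.5 -0.12 [292.47765599 233.17180041]
bar [493.94892646  67.80898209]
```

View pics/w16.png

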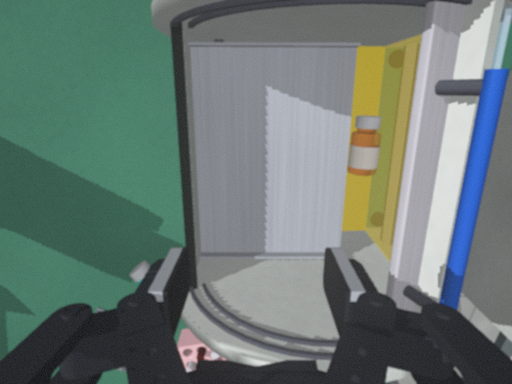

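View pics/s16.png

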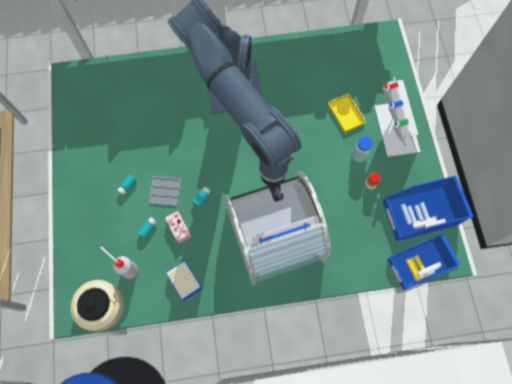

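The scene shows the rack, both jars and the look-alikes where they were, and the shutter open. One last check that the vial is at rest and the tray level:

Emit:
{"name": "jog_arm", "arguments": {"plan": [{"wx": 0,"wy": 0,"wz": 0,"tx": 0,"ty": 0,"tz": 0,"grip": 62},{"wx": 0,"wy": 0,"wz": 0,"tx": 0,"ty": 0,"tz": 0,"grip": 62},{"wx": 0,"wy": 0,"wz": 0,"tx": 0,"ty": 0,"tz": 0,"grip": 62},{"wx": 0,"wy": 0,"wz": 0,"tx": 0,"ty": 0,"tz": 0,"grip": 62},{"wx": 0,"wy": 0,"wz": 0,"tx": 0,"ty": 0,"tz": 0,"grip": 62},{"wx": 0,"wy": 0,"wz": 0,"tx": 0,"ty": 0,"tz": 0,"grip": 62}]}}

```text
time: 18.02
ee_pos: [0.6129, 0.0598, 0.3594]
eef_rot: [2.006, 2.413, 0.006]
force: [0.3, 0.3, -0.1]
gripper_width: 0.0619
```

Run:
```python
from st import *
a=bot.read_camera('wrist');m=bot.camera_model('wrist');b=cv2.imread('pics/w16.png')
def c(im):
    h=cv2.cvtColor(im[110:190,340:390],cv2.COLOR_BGR2HSV);k=cv2.inRange(h,(5,120,50),(16,255,255));ys,xs=np.nonzero(k);return len(xs),xs.mean()+340,ys.mean()+110
print(c(b),c(a),"diff",np.abs(a.astype(int)-b)[:240].mean())
u=AX*[1,1,0]
print("vial px at z.05 in unit frame",[float((onz(m,(364,148),.06)-u)@v) for v in(U,V)])
for t in (0,.1,.5):
    e=u-.108*U+.107*Z+.15*(np.cos(t)*U-np.sin(t)*Z)+.004*Z;print(t,proj(m,e+.122*V),proj(m,e-.122*V))
# standing things moved?
s0=cv2.imread('pics/scene0.png').astype(int);s1=cv2.imread('pics/s16.png').astype(int)
for n,(x,y) in dict(rack=(178,227),blue=(362,148),red=(373,180)).items(): print(n,np.abs(s0-s1)[y-18:y+18,x-16:x+16].mean())
```

```text
(462, np.float64(362.5779220779221), np.float64(145.47186147186147)) (462, np.float64(361.47835497835496), np.float64(145.52813852813853)) diff 4.061892361111111
vial px at z.05 in unit frame [0.07928042239524338, 0.003856192834656504]
0 [355.09785952  47.20001935] [338.21122863 250.59732548]
0.1 [350.61261183  48.82884324] [334.99893432 245.48690105]
0.5 [324.84365445  54.01875509] [314.68405276 228.71449564]
rack 17.46903935185185
blue 0.35561342592592593
red 0.38859953703703703
```

Run:
```python
from h import *
for n in('scene0','s16'):
    h=cv2.cvtColor(cv2.imread(f'pics/{n}.png'),cv2.COLOR_BGR2HSV)[205:250,160:198]
    k=cv2.inRange(h,(160,30,90),(179,180,255));ys,xs=np.nonzero(k);print(n,len(xs),xs.mean(),ys.mean(),xs.min(),xs.max(),ys.min(),ys.max())
from cell import bot
bot.sign_off()
```

```text
scene0 318 17.955974842767297 21.90880503144654 7 29 7 36
s16 295 18.16949152542373 22.410169491525423 7 29 8 36
the job is handed in; nothing more can be done
```

The job is done and handed in at about 18 s of robot time; hand-in reports no verdict. I hooked the blue bar between the fingers and lifted the shutter along its arc past its balance point, and it ran on to its stop. I then took the amber vial from the mat and lowered it crosswise onto the rocker tray. When I opened the fingers, the tray tipped and the vial rolled into the bin.

**Last checks:**
- **Shutter:** its bar showed within about 3 pixels of where it should be at the stop, with nothing touching it.
- **Tray:** its rear edge matched the level position (column 358 at its far corner, predicted 355, against 325 if tipped).
- **Vial:** it lies in the bin about 79 mm behind the unit's centre. It shifted 1.1 pixels between two pictures 0.6 s apart while the camera itself moved about 1 mm, so I take it to be at rest.
- **Jars and rack:** neither jar moved. A plain image comparison flagged the rack, most likely because of a lighting change, since its outline shifted less than 1 pixel.

**What went wrong on the way:**
- The first move call was refused for missing keys and moved nothing.
- The first approach to the bar, at 45°, stopped 45 mm short at the arm's joint limits, so I used a steeper 62° approach.
- During the vial grasp the hand measured about 7 N upward, probably the fingers touching the mat ridges. It did no harm that I could see.

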